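Set up the edge bander for the next order

ROBOT

A 6-joint arm with a two-finger parallel gripper is mounted at the origin on the work surface. World frame = base frame: x ahead of the robot, y to its left, z up, the work surface at z = 0. Lengths are in m, angles in degrees, forces in N, time in s.
With the tool pointing down it reaches from about 0.35 to 0.925 m from the base axis. Payload 6.4 kg.
Tool frame: the origin (TCP) lies on the centre line of the jaws, within the pads' length; the fingertips stand 25 mm ahead of it and the grasp point (between the pads) lies 6 mm ahead of it; y points along the fingers, z is the direction in which the jaws open and shut, and the axes are right-handed (so a half turn about y gives the same grasp; the last joint's range is limited). The gripper opens to 85 mm and grips with 20 to 120 N. Pads are 22 mm wide; open, the fingers measure 114 mm over their backs; the gripper's body (76 mm by 85 mm) begins 54 mm behind the grasp point. The pads swing forward as they close: fully open they stand 13 mm farther back than shut.
Start: joints at [55.972, 14.043, 89.255, -0, 76.702, -9.975], TCP at [0.265, 0.594, 0.256] pointing down, gripper open.
Joint ranges: [-179.41, 179.41], [-58.25, 129.5], [7.25, 145.43], [-54.29, 234.29], [11.92, 165.04], [-157.13, 157.13]. Speed limits (degrees/s): [147.25, 147.25, 180, 180, 180, 180].

INTERFACE

Orientations are given as [roll, pitch, yaw] about the fixed x, y, z axes, in that order (R = Rz(yaw) Ry(pitch) Rx(roll)).
In Python, from bench import env gives the robot as it stands.
- The arm moves only by the shell command python3 -m crank 'ROWS' [FORCE]. ROWS is text: rows parted by semicolons, each of 7 numbers parted by spaces: the shift along the tool's x, y, z as a fraction of full scale, then the turn, a rotation vector about the tool's x, y, z as a fraction of full scale, then the gripper's target within -1 to 1 (shut at 1, half-way at 0, fully open at -1). In form: tx ty tz ax ay az grip; .... A call has 1 to 10 rows; each row is the pose to reach, as a shift and turn from the pose commanded when the call began, along the tool's axes at that moment, turning the shorter way round; what a row does not reach only later rows make up. Full scale, the value 1, is 300 mm for a shift and pi rad for a turn. A row lasts 1/10 s, in which the tool goes at most 50 mm and 8.59 degrees, less where a joint would pass 70% of its speed; a pose out of reach is approached as far as the arm can. A call with a number of a shift or a turn outside -1 to 1 is refused whole. A call with a gripper value outside its range is refused whole. The fingers move at their own pace and stop on an object; FORCE is the grip in N (left out, the last holds). Time passes only in rows, so rows that repeat a pose let the fingers close. It gives the time, the measured TCP pose, the force and the opening at its end, in the units of the state.
- env.state(): the state, without advancing time (a new reading comes with each control period).
- env.capture(name): name is "scene" or "top"; returns the picture (480x640x3 uint8, blue, green, red); there is no depth.
- env.camera_info(name): a dict with "fx", "fy", "cx", "cy" (pixels), "k1" (the pictures are not rectified: a ray, as slopes to the right and down, at radius r is drawn at 1 + k1 r^2 times it, then the intrinsics apply), "position" and "rotation" of the camera in the world. Camera axes: x right, y up, looking along -z (the intrinsics and any distortion apply to the point x, -y, -z); pixel columns grow to the right and rows downward; lengths in m; the calibration is good to about 2 mm. A picture is of the moment at which its call begins. camera_info takes no time and is no camera call.
- env.sign_off(): hands the job in, once; it reports no verdict.
The state is a dict: "clock": time; "qpos": joint angles; "joint_velocities": joint speeds; "joint_torque": joint torques, N m; "tcp_pos": TCP position; "tool_rot": TCP orientation; "ft_force": force on the tool from outside, world axes, zero at the start; "wrist_torque": the same for the moment, N m; "width": opening from 0.0 (shut) to 1.0 (fully open).
Only numpy, scipy, OpenCV 4.12 (cv2) and the standard library are available. Lean on these libraries where they do the work, as an engineer would, in place of code of your own. Each camera call takes 0.05 s, during which the arm holds its last target. There are 200 camera calls.

TASK

Set up the edge bander for the next order. First pick up the scanner and aim it at the barcode label on the sloping order desk from about 10 cm, holding it steady there for about two seconds, and lay it back upright in the middle of its rubber pad; then turn the trimmer's graduated ring all the way back to its zero stop to take up the play, and from there up until its scale reads 40 degrees against the index line. Only then lay every plywood blank flat in the infeed tray, none on top of another, without knocking over or shoving aside the other things on the bench.

Things in the scene. Friction and masses are not known exactly. Their poses are not given: they have to be found in the camera images.
- ring (a joint): Graduated ring (144 mm across, top 57 mm up) with black bar handle on the trimmer's mount. Value (rad) = scale reading: 0 when the bar's pointed end (white stripe) points at the index line; grows counter-clockwise seen from above; stops at 0 and pi. Marks every 10 degrees, long every 20, thick at 0, under the bar's pointed end. 40 degrees = 0.698. Friction 0.08 N m; stays where left.
- ring_grip (a point): On the ring's axis inside the bar handle, 81 mm above the bench: where to grip. Bar 16 mm thick, about 85 mm long, from 57 to 97 mm above the bench. Turns with the ring: x runs along the bar, away from its pointed end; y across it.
- trimmer: Fixed round grey swivel mount, 190 mm across, 45 mm tall. Origin on the ring's axis at bench level. The black index line is on its collar on the -x side; on the +x side, 150 mm from the axis, stands a finned motor 90 mm across, 172 mm tall.
- scanner_grip (a point): Grip point of the hand scanner: grey bar 135 x 34 x 36 mm with a black 50 mm wide head in front, 180 g. Mid-width, 18 mm above its flat underside, near the centre of mass. x to the head, z up, y across (34 mm). The bar runs 85 mm back and 50 mm forward of this point; the head tops out 43 mm above it.
- window (a point): Centre of the scanner's window, 77 mm ahead of scanner_grip and 4 mm above it. Its x axis is the beam: forward and 40 degrees downward when the scanner is level. The label is read when its centre lies within 18 mm of the beam, 50 to 170 mm from the window, scanner still, for 1 s.
- pad: Fixed black rubber pad, 200 x 100 x 6 mm, on which the scanner lies at the start and must lie at the end. Origin at the centre of its underside, x along its length. The scanner's head may point either way along the pad.
- label (a point): Centre of the barcode (60 x 36 mm) on the white sheet of the fixed sloping order desk, about 56 mm above the bench. Slope 45 degrees: z is the outward normal (up and towards the low front edge), x runs up the slope, y along it. Desk 130 mm wide, top edge 95 mm above the bench.
- tray: Fixed shallow aluminium infeed tray, outside 290 x 190 mm and 18 mm tall, walls 8 mm thick, inner floor 8 mm above the bench. Origin at the centre of its underside, x along its length. Four blanks fit flat with their lengths along x, centred at x = +-64, y = +-37 mm.
- blank0_mid (a point): Centre (half-way up, 11 mm above its underside) of a plain plywood blank, 110 x 44 x 22 mm, 90 g, lying flat; x along its length, z up. The blanks are alike; two to four are present (an absent one is given as None).
- blank1_mid (a point): Centre (half-way up, 11 mm above its underside) of a plain plywood blank, 110 x 44 x 22 mm, 90 g, lying flat; x along its length, z up. The blanks are alike; two to four are present (an absent one is given as None).
- blank2_mid (a point): Centre (half-way up, 11 mm above its underside) of a plain plywood blank, 110 x 44 x 22 mm, 90 g, lying flat; x along its length, z up. The blanks are alike; two to four are present (an absent one is given as None).
- blank3_mid (a point): Centre (half-way up, 11 mm above its underside) of a plain plywood blank, 110 x 44 x 22 mm, 90 g, lying flat; x along its length, z up. The blanks are alike; two to four are present (an absent one is given as None).
- coil: bystander: coil of edge band, ring 84 mm across, 22 mm tall; origin at its underside's centre
- jar: bystander: jar 72 mm across, 100 mm tall; origin at its underside's centre
- can: bystander: can 66 mm across, 110 mm tall; origin at its underside's centre
- wax: bystander: white wax block 70 x 40 x 30 mm; origin at its underside's centre
- wrench: bystander: wrench lying on the bench
- cup: bystander: white cup 72 mm across, 80 mm tall; origin at its underside's centre
- scanner: The scanner itself; origin at its underside, 10 mm behind scanner_grip, same axes.
- blank0: the blank of blank0_mid; origin at the centre of its underside, same axes
- blank1: the blank of blank1_mid; origin at the centre of its underside, same axes
- blank2: the blank of blank2_mid; origin at the centre of its underside, same axes
- blank3: the blank of blank3_mid; origin at the centre of its underside, same axes
Not all that is in view belongs to the job. What is shaped like the blank3 but blue or purple is not meant.

How it is judged (in metres and radians):
On the way, in this order (a step that is already met when the one before it is completed fails the run):
1. the scanner is held steady with its beam on the label, for 1 s (x of label in the frame of window between 0.05 and 0.17 m and y of label in the frame of window between -0.018 and 0.018 m and z of label in the frame of window between -0.018 and 0.018 m and z of window in the frame of label above 0.03 m and linear speed of scanner below 0.04 m/s), for 1 s.
2. the scanner lies upright on its pad, released (x of scanner_grip in the frame of pad between -0.06 and 0.06 m and y of scanner_grip in the frame of pad between -0.035 and 0.035 m and z of scanner_grip in the frame of pad below 0.034 m and angle between scanner_grip's own z axis and vertical below 0.12 rad and contact force between the fingers and scanner below 0.2 N), for 0.2 s.
3. the ring is back at its zero stop (within 3 degrees) (value of joint ring below 0.0523599 rad), for 0.1 s.
4. the ring stands still at 40 degrees, released (value of joint ring between 0.645772 and 0.750492 rad and velocity of joint ring between -0.02 and 0.02 rad/s and contact force between the fingers and trimmer below 0.2 N), for 0.3 s.
5. every blank lies flat in the tray, released (x of blank0_mid in the frame of tray between -0.1 and 0.1 m and y of blank0_mid in the frame of tray between -0.078 and 0.078 m and z of each of blank0_mid, blank1_mid, blank2_mid, blank3_mid in the frame of tray below 0.0245 m and angle between each of blank0_mid, blank1_mid, blank2_mid, blank3_mid's own z axis and vertical below 0.08 rad and x of blank1_mid in the frame of tray between -0.1 and 0.1 m and y of blank1_mid in the frame of tray between -0.078 and 0.078 m and x of blank2_mid in the frame of tray between -0.1 and 0.1 m and y of blank2_mid in the frame of tray between -0.078 and 0.078 m and x of blank3_mid in the frame of tray between -0.1 and 0.1 m and y of blank3_mid in the frame of tray between -0.078 and 0.078 m and contact force between the fingers and blank0 below 0.2 N and contact force between the fingers and blank1 below 0.2 N and contact force between the fingers and blank2 below 0.2 N and contact force between the fingers and blank3 below 0.2 N), for 0.2 s.
At the end, for the whole second after the job is handed in: The ring reads 40 degrees within 3 degrees; the scanner lies upright on its pad with its grip point within 60 mm along and 35 mm across of the pad's centre; every blank present lies flat on the tray's floor inside its walls; all is at rest (value of joint ring between 0.645772 and 0.750492 rad and velocity of joint ring between -0.02 and 0.02 rad/s and x of scanner_grip in the frame of pad between -0.06 and 0.06 m and y of scanner_grip in the frame of pad between -0.035 and 0.035 m and z of scanner_grip in the frame of pad below 0.034 m and angle between scanner_grip's own z axis and vertical below 0.12 rad and x of blank0_mid in the frame of tray between -0.1 and 0.1 m and y of blank0_mid in the frame of tray between -0.078 and 0.078 m and z of each of blank0_mid, blank1_mid, blank2_mid, blank3_mid in the frame of tray below 0.0245 m and angle between each of blank0_mid, blank1_mid, blank2_mid, blank3_mid's own z axis and vertical below 0.08 rad and x of blank1_mid in the frame of tray between -0.1 and 0.1 m and y of blank1_mid in the frame of tray between -0.078 and 0.078 m and x of blank2_mid in the frame of tray between -0.1 and 0.1 m and y of blank2_mid in the frame of tray between -0.078 and 0.078 m and x of blank3_mid in the frame of tray between -0.1 and 0.1 m and y of blank3_mid in the frame of tray between -0.078 and 0.078 m and linear speed of each of blank0, blank1, blank2, blank3, scanner below 0.02 m/s); the robot touches nothing.
It fails at once if a bystander is shoved more than 50 mm (distance of any of coil, jar, can, wax, wrench, cup from where it was at the start of the episode above 0.05 m).
It fails at once if a jar, can or cup is knocked over (angle between any of jar, can, cup's own z axis and vertical above 0.6 rad).
Of blank0, blank1, blank2, blank3 only 2 to 4 are there at a start; the rules pass over those that are not, and their reading is None.
At some moment in a run one of blank0, blank1, blank2, blank3 may be knocked a few centimetres aside while the robot is not near it.
It also fails if it takes over 210 s, if anything falls off the work surface, if the arm or the gripper's body presses on something with over 40 N, if the wrist force passes 120 N, or if a joint passes its speed limit or range.

## Working session

There is one attempt and no reset: what is moved stays moved. The work goes in short steps, Python scripts to look and compute and a shell command to move; the robot and the scene stay as the last step left them, time stands still between calls to the robot, and variables do not carry over. Pictures are saved under pics/ and viewed, about 12 in all and at most 16, crops included, and the job is handed in when it is done.

```bash
ls; mkdir -p pics; python3 - <<'E'
from bench import env
import cv2
print(env.state())
for n in("scene","top"):
    print(n,env.camera_info(n)); im=env.capture(n); cv2.imwrite(f"pics/{n}0.png",im)
E
```

```text
pics
{'clock': 0.0, 'qpos': array([ 5.59734474e+01,  1.40833945e+01,  8.93248072e+01, -6.53420639e-04,
        7.67030936e+01, -9.97400494e+00]), 'joint_velocities': array([ 0.13029424, -0.12071147, -0.07796803, -0.08691631,  0.09010807,
       -0.01087778]), 'joint_torque': array([ 1.71475578e-03, -4.29517007e+01, -3.26122713e+01, -1.22693641e-04,
        5.41604182e-03, -1.39559984e-05]), 'tcp_pos': array([0.26461595, 0.59313624, 0.25518935]), 'tool_rot': array([-9.01097233e+01,  1.86504855e-02, -2.40524147e+01]), 'ft_force': array([ 0.46892284, -0.06453262,  0.62445799]), 'wrist_torque': array([-0.02380768,  0.01158834, -0.00685277]), 'width': 1.0011681751402906}
scene {'fx': 610.6408345368476, 'fy': 610.6408345368476, 'cx': 330.76156725976426, 'cy': 248.02816650439902, 'k1': 0.0028183489046699995, 'position': array([1.44158981, 0.36007492, 1.2110274 ]), 'rotation': array([ 43.74148186,   0.40469431, 113.90375056])}
top {'fx': 460.6014188244364, 'fy': 460.6014188244364, 'cx': 325.4953666439763, 'cy': 234.58892031990885, 'k1': 0.011993681760548346, 'position': array([ 0.377165  , -0.09583886,  1.04889368]), 'rotation': array([  4.49642224,   0.37392988, -88.53232712])}
```

View pics/scene0.png

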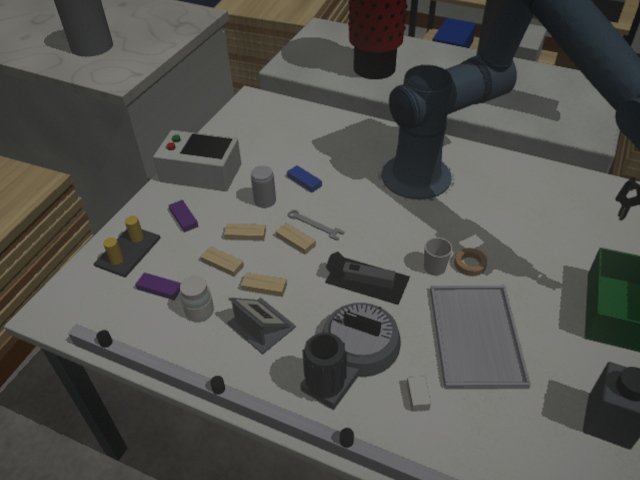

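View pics/top0.png

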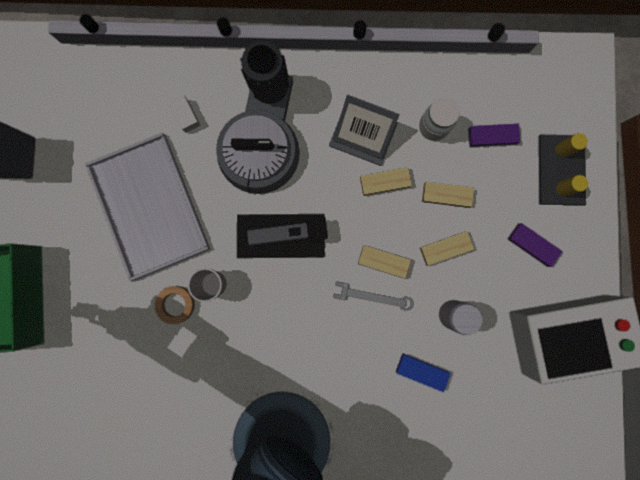

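The four tan pieces at top-view (386,181), (449,194), (385,261) and (447,248) are plain plywood, so they fit the blanks. The purple ones (495,135) and (535,245) and the blue one (423,373) are decoys. The scanner on its pad is at (280,234), the ring at (257,150), the label at (365,129) and the tray at (150,206). Next I'll make an enlarged crop to confirm this.

```bash
cat > h.py <<'E'
import numpy as np, cv2
from scipy.spatial.transform import Rotation as Ro
from bench import env
def RT(e): return Ro.from_euler('xyz',e,degrees=True).as_matrix()
def cam(n):
    c=env.camera_info(n); return c,RT(c['rotation']),np.array(c['position'])
def ray(n,px):
    c,R,p=cam(n); px=np.atleast_2d(np.asarray(px,float))
    d=np.c_[(px[:,0]-c['cx'])/c['fx'],(px[:,1]-c['cy'])/c['fy']]; u=d.copy()
    for _ in range(5): u=d/(1+c['k1']*(u**2).sum(1,keepdims=True))
    v=np.c_[u[:,0],-u[:,1],-np.ones(len(u))]@R.T
    return p,v/np.linalg.norm(v,axis=1,keepdims=True)
def plane(n,px,z):
    p,v=ray(n,px); return p+v*((z-p[2])/v[:,2])[:,None]
def proj(n,P):
    c,R,p=cam(n); q=(np.atleast_2d(P)-p)@R; s=np.c_[q[:,0],-q[:,1]]/-q[:,2:]
    s=s*(1+c['k1']*(s**2).sum(1,keepdims=True)); return np.c_[s[:,0]*c['fx']+c['cx'],s[:,1]*c['fy']+c['cy']]
def tri(a,b):
    "top px a, scene px b -> point, miss"
    p,u=ray('top',a);q,v=ray('scene',b);u=u[0];v=v[0]
    s=np.linalg.lstsq(np.c_[u,-v],q-p,rcond=None)[0]
    return (p+s[0]*u+q+s[1]*v)/2,np.linalg.norm(p+s[0]*u-q-s[1]*v)
def rect(n,c,z):
    P=plane(n,c.reshape(-1,2),z)[:,:2]; (x,y),(w,h),a=cv2.minAreaRect((P*1000).astype(np.float32))
    if w<h: w,h,a=h,w,a+90
    return np.array([x,y])/1000,w,h,(a+90)%180-90
def woods(im):
    hsv=cv2.cvtColor(im,cv2.COLOR_BGR2HSV); m=cv2.inRange(hsv,(12,60,90),(32,160,255))
    cs=cv2.findContours(m,cv2.RETR_EXTERNAL,cv2.CHAIN_APPROX_NONE)[0]
    return [c for c in cs if 300<cv2.contourArea(c)<2000]
def go(pos,rpy=None,R=None):
    "shift/turn in units for the move to TCP pos & orientation"
    s=env.state(); R0=RT(s['tool_rot']); R1=R if R is not None else RT(rpy)
    t=R0.T@(np.asarray(pos)-s['tcp_pos'])/.3; w=Ro.from_matrix(R0.T@R1).as_rotvec()/np.pi
    print('go',np.r_[t,w].round(4), 'rows>=',int(np.ceil(max(np.linalg.norm(t)*6,np.linalg.norm(w)*180/8.59))))
E
python3 - <<'E'
from h import *
T=cv2.imread('pics/top0.png');S=cv2.imread('pics/scene0.png')
for n,im in(('top',T),('scene',S)):
    for c in woods(im):
        m=cv2.moments(c); print(n,round(m['m10']/m['m00']),round(m['m01']/m['m00']),cv2.contourArea(c),rect(n,c,.022))
a=cv2.resize(T[100:270,215:415],None,fx=4,fy=4,interpolation=cv2.INTER_CUBIC)[:,:]
cv2.imwrite('pics/cropT.png',cv2.resize(cv2.convertScaleAbs(a,alpha=1.5),(704,598)))
b=cv2.resize(S[240:410,220:420],None,fx=4,fy=4,interpolation=cv2.INTER_CUBIC)
cv2.imwrite('pics/cropS.png',cv2.resize(cv2.convertScaleAbs(b,alpha=1.7),(704,598)))
E
```

```text
top 384 261 903.0 (array([ 0.40149484, -0.21881689]), 109.91166687011719, 43.61444854736328, 74.22254180908203)
top 447 248 911.0 (array([ 0.43481876, -0.3588461 ]), 110.12757873535156, 44.061038970947266, -69.1740493774414)
top 448 194 865.0 (array([ 0.55681433, -0.36004541]), 111.41555786132812, 42.989749908447266, 83.93112182617188)
top 386 180 850.0 (array([ 0.58374597, -0.21920638]), 110.46189880371094, 42.77787780761719, -78.20885848999023)
scene 263 282 505.0 (array([ 0.58397937, -0.2182227 ]), 110.44204711914062, 43.5439567565918, -78.45009803771973)
scene 222 259 448.5 (array([ 0.55709192, -0.35820453]), 108.63399505615234, 42.914703369140625, 84.02925109863281)
scene 295 236 407.5 (array([ 0.40220374, -0.21663185]), 110.61519622802734, 42.98539733886719, 74.0570068359375)
scene 245 230 390.5 (array([ 0.43503751, -0.35763412]), 110.385498046875, 43.593936920166016, -66.51243591308594)
scene 627 15 363.0 (array([-1.35111279,  0.47507266]), 302.6617431640625, 71.80691528320312, -2.746307373046875)
scene 274 9 1821.5 (array([-0.82088831, -0.94938678]), 441.43536376953125, 250.413330078125, -84.01205444335938)
```

View pics/cropT.png

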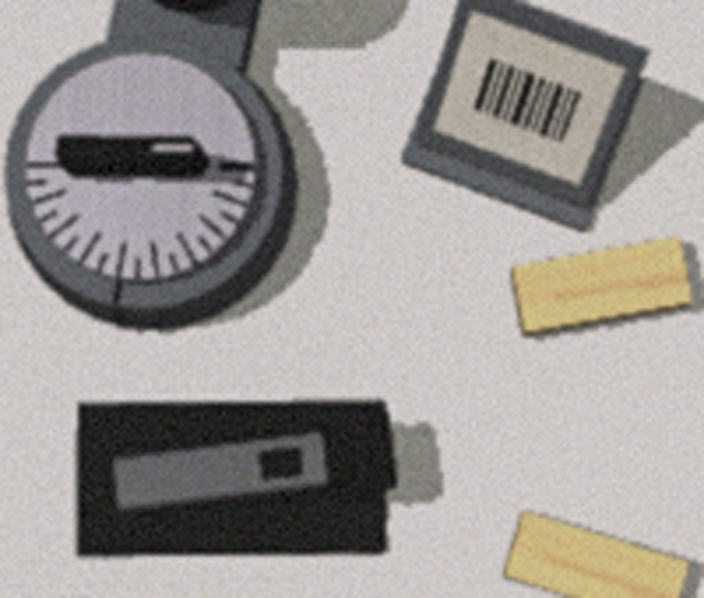

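View pics/cropS.png

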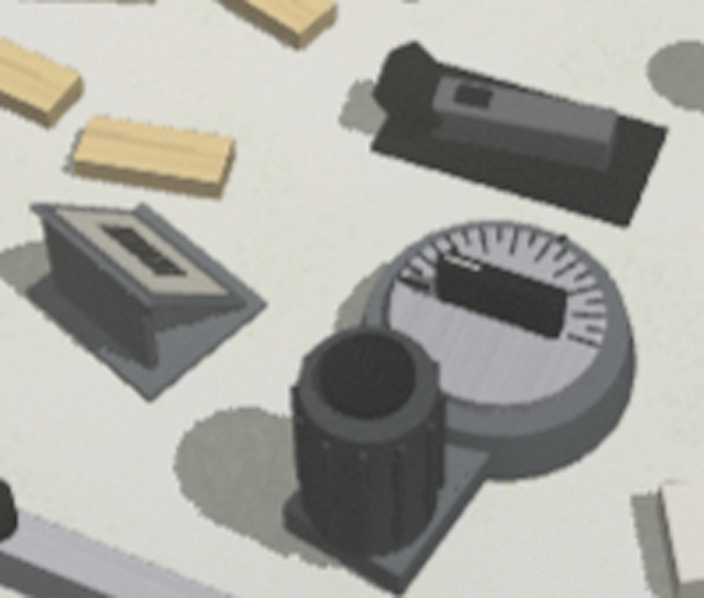

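The crops confirm the scanner (grey bar with its black head to the right), the ring's pointer to the right with the index line at lower left (reading about 100°), and a desk sloping down towards the robot. Next I measure points from both views.

```bash
python3 - <<'E'
from h import *
np.set_printoptions(precision=4,suppress=True)
T=cv2.imread('pics/top0.png');S=cv2.imread('pics/scene0.png')
ct=lambda x,y:(215+x/3.52-.4,100+y/3.518-.4); cs=lambda x,y:(220+x/3.52-.4,240+y/3.518-.4)
for k,a,b in [('A+x+y',(470,10),(155,300)),('B',(627,65),(55,208)),('C',(580,187),(137,208)),('D',(435,137),(240,303)),
  ('label',(527,99),(146,250)),('scanTopBackL',(113,461),(612,113)),('scanFrontRobotside',(328,484),(440,78)),
  ('padc1',(80,403),(627,225)),('padc2',(79,553),(665,130)),
  ('barback',(58,160),(562,300)),('index',(118,290),(590,240)) ]:
    print(k,*tri(ct(*a),cs(*b)))
g=cv2.cvtColor(T,cv2.COLOR_BGR2GRAY)
# scanner bar: grey within pad
def big(m,box):
    x0,y0,x1,y1=box; z=np.zeros_like(m); z[y0:y1,x0:x1]=m[y0:y1,x0:x1]
    return max(cv2.findContours(z,cv2.RETR_EXTERNAL,cv2.CHAIN_APPROX_NONE)[0],key=cv2.contourArea)
print('gray samples',g[234,240],g[240,262],g[130,250],g[170,222])
c=big(cv2.inRange(g,55,130),(243,218,312,252)); print('scanbar',rect('top',c,.042))
c=big(cv2.inRange(g,0,52),(225,205,328,268)); print('pad',rect('top',c,.006))
c=big(cv2.inRange(g,115,255),(215,108,298,186))
c=cv2.convexHull(c); P=plane('top',c.reshape(-1,2),.057)[:,:2]
print('disc',cv2.minEnclosingCircle((P*1000).astype(np.float32)))
# tray
d=cv2.GaussianBlur(g,(3,3),0)
print('tray edge samples',g[206,85:100],g[206,145])
E
```

```text
A+x+y [ 0.7397 -0.1285  0.0804] 0.0011211627290734583
B [ 0.7044 -0.2233  0.0886] 0.0023423419783563048
C [ 0.6435 -0.2013  0.0307] 0.004452926904876471
D [ 0.678  -0.1063  0.0133] 0.00885109724213555
label [ 0.6915 -0.1649  0.0579] 0.0036104487874432773
scanTopBackL [0.4575 0.0837 0.0669] 0.004859810105816572
scanFrontRobotside [ 0.4499 -0.0487  0.0386] 0.0007464348296727085
padc1 [0.5003 0.1163 0.0057] 0.002069827593635244
padc2 [0.4034 0.1125 0.0052] 0.0007004952494892781
barback [0.6387 0.117  0.0881] 0.0019219984253632553
index [0.5625 0.0967 0.0503] 0.024002374617425916
gray samples 27 62 106 34
scanbar (array([0.456 , 0.0193]), 129.9456329345703, 30.89498519897461, -81.40443325042725)
pad (array([0.454 , 0.0117]), 204.68038940429688, 98.03106689453125, -87.67147755622864)
disc ((644.5466918945312, 129.57664489746094), 91.18922424316406)
tray edge samples [133 129 133 137 131 137 127 132 128 134 135 135 130 135 132] 121
```

```bash
python3 - <<'E'
from h import *
T=cv2.imread('pics/top0.png');S=cv2.imread('pics/scene0.png')
a=cv2.resize(T[125:285,75:225],None,fx=3.6,fy=3.6,interpolation=cv2.INTER_CUBIC)
b=cv2.resize(S[275:395,420:535],None,fx=2.2,fy=4.8,interpolation=cv2.INTER_CUBIC)
print(a.shape,b.shape)
cv2.imwrite('pics/tray.png',np.hstack([a,b[:576]]))
E
```

```text
(576, 540, 3) (576, 253, 3)
```

View pics/tray.png

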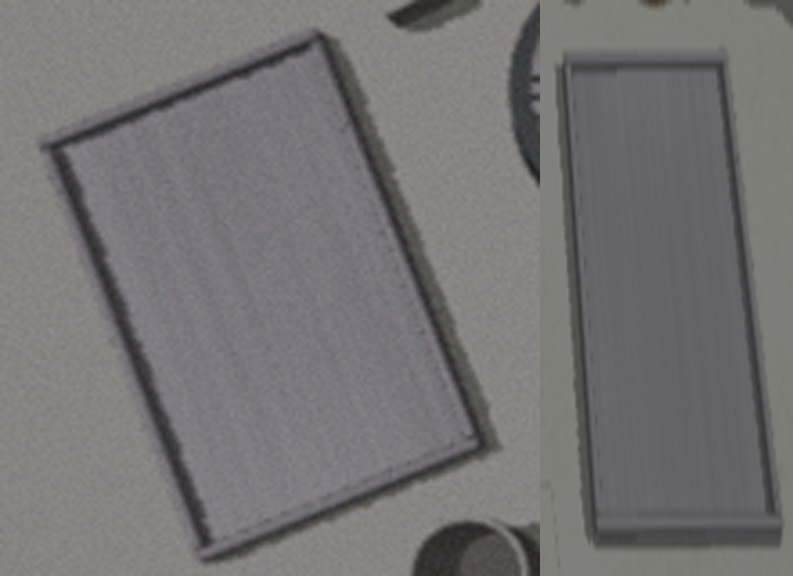

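```bash
python3 - <<'E'
from h import *
np.set_printoptions(precision=4,suppress=True)
ct=lambda x,y:(215+x/3.52-.4,100+y/3.518-.4); cs=lambda x,y:(220+x/3.52-.4,240+y/3.518-.4)
A=plane('top',[(75+x/3.6-.4,125+y/3.6-.4) for x,y in[(42,143),(318,30),(485,440),(205,555)]],.018)[:,:2]
B=plane('scene',[(420+(x-540)/2.2-.3,275+y/4.8-.4) for x,y in[(780,521),(592,524),(563,57),(722,50)]],.018)[:,:2]
for Q in(A,B): print(Q.ravel(),Q.mean(0),[np.linalg.norm(Q[i]-Q[(i+1)%4]) for i in range(4)],np.degrees(np.arctan2(*(Q[1]+Q[0]-Q[2]-Q[3])[::-1])))
T=cv2.imread('pics/top0.png');S=cv2.imread('pics/scene0.png')
ax=plane('top',[ct(142,167)],.057)[0]; print('axis',ax,'tri',tri(ct(142,167),cs(498,310)))
for n,p,z in[('index',(117,295),.045),('zero',(245,165),.057),('barback',(58,157),.097),('mot',(172,-148),.172)]:
    q=plane('top',[ct(*p)],z)[0]; d=q-ax; print(n,q,np.hypot(*d[:2]),np.degrees(np.arctan2(d[1],d[0])))
q=plane('scene',[cs(562,240)],.045)[0];d=q-ax;print('index scene',q,np.hypot(*d[:2]),np.degrees(np.arctan2(d[1],d[0])))
# label: barcode centre by dark centroid in both views
def cen(im,x0,y0,x1,y1,n):
    c=cv2.cvtColor(im,cv2.COLOR_BGR2GRAY)[y0:y1,x0:x1]; return c
L=np.array([.6915,-.1649,.056])
print('label on z=.056 top',plane('top',[ct(527,99)],.056),'scene',plane('scene',[cs(146,250)],.056))
P=plane('top',[ct(470,10),ct(627,65)],.0)
for n,a,b,z in[('hi edge',(470,10),(627,65),.085),('lo edge',(435,137),(580,187),.03)]:
    Q=plane('top',[ct(*a),ct(*b)],z); d=Q[1]-Q[0]; print(n,np.linalg.norm(d),np.degrees(np.arctan2(d[1],d[0])))
E
```

```text
[0.6045 0.4605 0.6817 0.2903 0.424  0.1727 0.3484 0.3427] [0.5146 0.3166] [np.float64(0.18682813163557546), np.float64(0.2832614714548571), np.float64(0.18606366884880754), np.float64(0.2818504812146295)] 24.617083449978406
[0.6058 0.4624 0.6836 0.289  0.4241 0.1767 0.3459 0.3439] [0.5148 0.318 ] [np.float64(0.19003216586687469), np.float64(0.28273663495411233), np.float64(0.1844973259668869), np.float64(0.2856723918313077)] 23.961257086294985
axis [0.6436 0.0723 0.057 ] tri (array([0.6428, 0.073 , 0.0584]), np.float64(0.0020619187249356777))
index [0.5648 0.087  0.045 ] 0.08017880091674352 169.44977298611002
zero [0.6464 0.0081 0.057 ] 0.06421244212288903 -87.47006318071998
barback [0.6377 0.116  0.097 ] 0.044109639887938826 97.68252059214045
mot [0.7921 0.0426 0.172 ] 0.1514703155037949 -11.31008796994961
index scene [0.5607 0.0887 0.045 ] 0.08451921297536678 168.7692535966663
label on z=.056 top [[ 0.6929 -0.1667  0.056 ]] scene [[ 0.6898 -0.164   0.056 ]]
hi edge 0.1012445115854999 -108.47192597874371
lo edge 0.09812120710288333 -108.03211710790242
```

```bash
python3 -c "
from h import *
go([.38,.3,.23],[-90,0,-52])"
```

```text
go [ 7.494e-01  8.530e-02 -7.356e-01  6.000e-04  1.553e-01  0.000e+00] rows>= 7
```

```bash
R='.75 .085 -.736 0 .156 0 -1'; python3 -m crank '.75 .085 -.736 0 .156 0 -1; .75 .085 -.736 0 .156 0 -1; .75 .085 -.736 0 .156 0 -1; .75 .085 -.736 0 .156 0 -1; .75 .085 -.736 0 .156 0 -1; .75 .085 -.736 0 .156 0 -1; .75 .085 -.736 0 .156 0 -1; .75 .085 -.736 0 .156 0 -1' 40
python3 -c "
from h import *
print(env.state()['qpos'])
go([.4586,.002,.13],[-90,0,-81])"
```

```text
clock: 0.9
tcp_pos: [0.3808, 0.2983, 0.2302]
tool_rot: [-90.1, 0.0, -52.4]
ft_force: [-0.1, 0.1, -0.8]
width: 1.001
[ 2.46189762e+01 -7.32299628e+00  1.14418308e+02 -9.44566427e-03
  7.29633329e+01 -1.30185269e+01]
go [ 9.405e-01  3.343e-01 -3.975e-01  3.000e-04  1.591e-01  1.000e-04] rows>= 7
```

```bash
python3 -m crank '.94 .334 -.398 0 .159 0 -1; .94 .334 -.398 0 .159 0 -1; .94 .334 -.398 0 .159 0 -1; .94 .334 -.398 0 .159 0 -1; .94 .334 -.398 0 .159 0 -1; .94 .334 -.398 0 .159 0 -1; .94 .334 -.398 0 .159 0 -1; .94 .334 -.398 0 .159 0 -.6; .94 .334 -.398 0 .159 0 -.6'
python3 -c "
from h import *
go([.4586,.002,.038],[-90,0,-81])
p=env.capture('scene'); x,y=proj('scene',[.4586,.002,.042])[0];x,y=int(x),int(y)
c=cv2.resize(p[y-85:y+65,x-100:x+100],None,fx=4,fy=4); cv2.imwrite('pics/s1.png',cv2.convertScaleAbs(c,alpha=1.7))"
```

```text
clock: 1.8
tcp_pos: [0.4592, 0.0052, 0.1305]
tool_rot: [-90.0, 0.0, -80.7]
ft_force: [0.3, 1.0, 0.9]
width: 0.805
go [ 1.040e-02  3.083e-01 -3.700e-03  2.000e-04  1.400e-03 -2.000e-04] rows>= 2
```

View pics/s1.png

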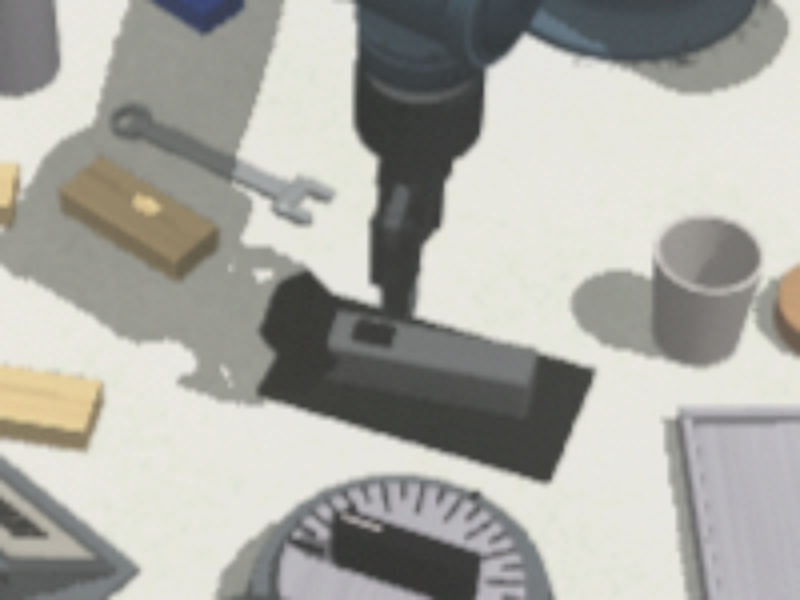

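The gripper, at (400,300) in the crop, hangs over the scanner bar, just behind the head. I descend and grip.

```bash
python3 -m crank '.01 .1 0 0 0 0 -.7; .01 .2 0 0 0 0 -.7; .01 .26 0 0 0 0 -.7; .01 .305 0 0 0 0 -.7; .01 .305 0 0 0 0 .3; .01 .305 0 0 0 0 .5; .01 .305 0 0 0 0 .5; .01 .305 0 0 0 0 .5;.01 .305 0 0 0 0 .5;.01 .305 0 0 0 0 .5' 40
python3 -c "
from h import *
print(env.state()['width']*85)
go([.4586,.002,.16],[-90,0,-81])"
```

```text
clock: 2.85
tcp_pos: [0.4607, 0.0016, 0.0403]
tool_rot: [-89.9, 0.0, -80.8]
ft_force: [-0.1, 3.0, 6.5]
width: 0.391
33.20205011207095
go [-0.0026 -0.3989 -0.0059 -0.0007  0.0013 -0.    ] rows>= 3
```

```bash
python3 -m crank '0 -.1 0 0 0 0 .5; 0 -.2 0 0 0 0 .5; 0 -.33 0 0 0 0 .5; 0 -.33 0 0 0 0 .5'
python3 -c "
from h import *
print(env.state()['width']*85)
go([.5457,-.1172,.131],[-90,0,-18])"
```

```text
clock: 3.25
tcp_pos: [0.4632, 0.0005, 0.1434]
tool_rot: [-89.4, -0.3, -80.8]
ft_force: [1.0, 0.6, -1.6]
width: 0.39
33.1714847858144
go [ 0.4312  0.0453  0.2081 -0.0021 -0.3486  0.0031] rows>= 8
```

```bash
python3 -m crank '.1 0 .05 0 -.044 0 .5; .2 0 .1 0 -.088 0 .5; .3 0 .14 0 -.132 0 .5; .36 0.01 .17 0 -.176 0 .5; .4 .02 .19 0 -.22 0 .5; .431 .045 .208 0 -.264 0 .5; .431 .045 .208 0 -.308 0 .5; .431 .045 .208 0 -.349 0 .5; .431 .045 .208 0 -.349 0 .5; .431 .045 .208 0 -.349 0 .5'
python3 - <<'E'
from h import *
s=env.state(); print(s['tcp_pos'],s['tool_rot'],s['width']*85)
go([.5457,-.1172,.131],[-90,0,-18])
T=env.capture('top');p=env.capture('scene')
def crop(n,im,P,w,h,f):
    x,y=proj(n,P)[0].astype(int); print(n,'origin',x-w//2,y-h//2); return cv2.resize(im[y-h//2:y+h//2,x-w//2:x+w//2],None,fx=f,fy=f,interpolation=cv2.INTER_CUBIC)
cv2.imwrite('pics/s2.png',cv2.convertScaleAbs(np.hstack([crop('top',T,[.62,-.14,.08],100,140,4),crop('scene',p,[.62,-.14,.08],100,140,4)]),alpha=1.7))
E
```

```text
clock: 4.25
tcp_pos: [0.5415, -0.116, 0.1237]
tool_rot: [-90.0, 0.1, -18.1]
ft_force: [-0.4, -0.3, -2.3]
width: 0.393
[ 0.5414964  -0.11602425  0.1236862 ] [-8.99972840e+01  8.56396362e-02 -1.80898089e+01] 33.4167428894838
go [ 0.0145 -0.0244  0.0006 -0.     -0.0005 -0.0005] rows>= 1
top origin 302 87
scene origin 232 216
```

View pics/s2.png

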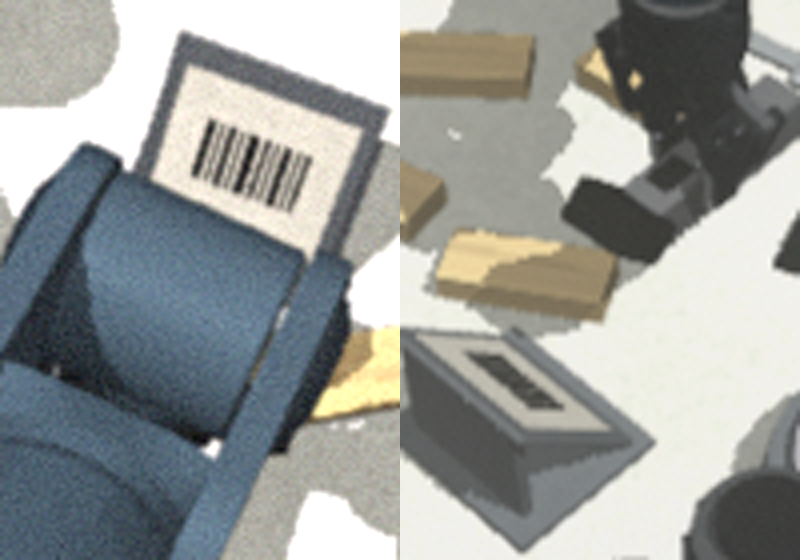

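The scene view shows the scanner level in the jaws. Its head is at crop (620,220), facing the desk, and the barcode at (517,382) is unobstructed. I'll check the predicted window and beam against this.

```bash
python3 - <<'E'
from h import *
np.set_printoptions(precision=3,suppress=True)
s=env.state(); yaw=np.radians(-18.1); d=np.array([np.cos(yaw),np.sin(yaw),0]); l=np.array([-d[1],d[0],0]); z=np.array([0,0,1.])
g=s['tcp_pos']-[0,0,.016]
for k,a,b,c in[('window',.077,0,.004),('headtopL',.07,.025,.043),('headtopR',.07,-.025,.043),('barfrontL',.05,.017,.018),('barfrontR',.05,-.017,.018)]:
    P=g+a*d+b*l+c*z; q=proj('scene',P)[0]; print(k,P,400+(q[0]-232)*4,(q[1]-216)*4)
w=g+.077*d+.004*z; bx=np.cos(.698)*d-np.sin(.698)*z; bz=np.cos(.698)*z+np.sin(.698)*d
for L in([.6915,-.1655,.057],[.693,-.1667,.056],[.69,-.164,.056]): v=np.array(L)-w; print(v@bx,v@l,v@bz)
E
```

```text
window [ 0.615 -0.14   0.112] 603.1244210414206 242.0461519371861
headtopL [ 0.616 -0.114  0.151] 637.7433812720994 212.7203487498764
headtopR [ 0.601 -0.162  0.151] 577.4402828018092 170.77540804848582
barfrontL [ 0.595 -0.115  0.126] 654.0117146510893 215.3008464814252
barfrontR [ 0.584 -0.148  0.126] 613.515515553549 187.22701354479
0.09724488973430404 -0.00045945858322955253 0.009556706765785137
0.09926552498269298 -0.0011340628167367923 0.009946504560932944
0.09643822244151849 0.000500300369766009 0.007574750502167019
```

```bash
H='.0145 -.024 0 0 0 0 .5'; python3 -m crank '.014 -.024 0 0 0 0 .5; .014 -.024 0 0 0 0 .5; .014 -.024 0 0 0 0 .5; .014 -.024 0 0 0 0 .5; .014 -.024 0 0 0 0 .5; .014 -.024 0 0 0 0 .5; .014 -.024 0 0 0 0 .5; .014 -.024 0 0 0 0 .5; .014 -.024 0 0 0 0 .5; .014 -.024 0 0 0 0 .5'
python3 -m crank '0 0 0 0 0 0 .5; 0 0 0 0 0 0 .5; 0 0 0 0 0 0 .5; 0 0 0 0 0 0 .5; 0 0 0 0 0 0 .5; 0 0 0 0 0 0 .5; 0 0 0 0 0 0 .5; 0 0 0 0 0 0 .5; 0 0 0 0 0 0 .5; 0 0 0 0 0 0 .5'
python3 - <<'E'
from h import *
go([.5457,-.1172,.131],[-90,0,-18])
p=env.capture('scene')
c=cv2.resize(p[225:315,255:345],None,fx=6.5,fy=6.5,interpolation=cv2.INTER_CUBIC)
cv2.imwrite('pics/s3.png',cv2.convertScaleAbs(c,alpha=3.2,beta=0))
E
```

```text
clock: 5.35
tcp_pos: [0.5461, -0.1175, 0.1318]
tool_rot: [-90.0, -0.0, -17.9]
ft_force: [0.2, -0.4, -1.8]
width: 0.395
clock: 6.35
tcp_pos: [0.5461, -0.1175, 0.1318]
tool_rot: [-90.0, -0.0, -17.9]
ft_force: [-0.0, -0.0, -1.8]
width: 0.387
go [-0.0016  0.0027  0.0006  0.      0.0004  0.    ] rows>= 1
```

View pics/s3.png

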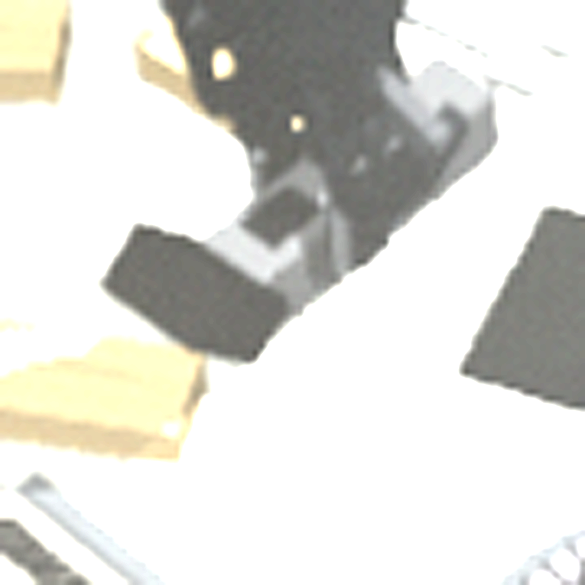

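```bash
python3 - <<'E'
from h import *
np.set_printoptions(precision=3,suppress=True)
s=env.state(); yaw=np.radians(-18.1); d=np.array([np.cos(yaw),np.sin(yaw),0]); l=np.array([-d[1],d[0],0]); z=np.array([0,0,1.])
g=s['tcp_pos']-[0,0,.016]
for k,a,b,c in[('window',.077,0,.004),('headfrontbotL',.077,.025,-.018),('headfrontbotR',.077,-.025,-.018),('headfronttopL',.077,.025,.043),('headfronttopR',.077,-.025,.043),('headbacktopL',.05,.025,.043),('headbacktopR',.05,-.025,.043),('barfrontL',.05,.017,.018),('barbackL',-.085,.017,.018),('barbackR',-.085,-.017,.018),('barbackbotL',-.085,.017,-.018)]:
    P=g+a*d+b*l+c*z; q=proj('scene',P)[0]; print(k,(q-[255,225])*6.5)
E
```

```text
window [170.434 328.023]
headfrontbotL [222.525 401.797]
headfrontbotR [126.929 333.336]
headfronttopL [212.874 290.909]
headfronttopR [114.494 222.148]
headbacktopL [265.969 248.87 ]
headbacktopR [167.672 181.442]
barfrontL [253.541 284.308]
barbackL [501.256  87.007]
barbackR [435.614  45.329]
barbackbotL [501.763 152.219]
```

The observed bar and head outline agrees with the predicted scanner pose to about 2 px. The window prediction falls on the head's lower front edge, and the beam passes within about 5 mm of the label. The hold took 2.1 s. Now back to the pad.

```bash
python3 -c "
from h import *
go([.453,.012,.131],[-90,0,-87.7])"
```

```text
go [-0.4281  0.0026  0.3153  0.      0.3876 -0.    ] rows>= 9
```

```bash
python3 -m crank '-.1 0 .07 0 .044 0 .5; -.2 0 .14 0 .088 0 .5; -.3 0 .22 0 .132 0 .5; -.38 0 .29 0 .176 0 .5; -.428 0 .315 0 .22 0 .5; -.428 0 .315 0 .264 0 .5; -.428 0 .315 0 .308 0 .5; -.428 0 .315 0 .352 0 .5; -.428 0 .315 0 .388 0 .5; -.428 0 .315 0 .388 0 .5'
python3 -m crank '0 0 0 0 0 0 .5; 0 0 0 0 0 0 .5'
python3 -c "
from h import *
go([.453,.012,.041],[-90,0,-87.7])"
```

```text
clock: 7.4
tcp_pos: [0.4531, 0.0119, 0.1319]
tool_rot: [-90.0, -0.0, -87.8]
ft_force: [0.0, 0.4, -2.0]
width: 0.391
clock: 7.6
tcp_pos: [0.453, 0.0119, 0.1318]
tool_rot: [-90.0, -0.0, -87.7]
ft_force: [-0.2, -0.9, -2.5]
width: 0.389
go [-3.000e-04  3.027e-01 -1.000e-04 -0.000e+00  1.000e-04  0.000e+00] rows>= 2
```

```bash
python3 -m crank '0 .1 0 0 0 0 .5; 0 .2 0 0 0 0 .5; 0 .27 0 0 0 0 .5; 0 .29 0 0 0 0 .5; 0 .3 0 0 0 0 .5; 0 .303 0 0 0 0 .5; 0 .303 0 0 0 0 .5; 0 .303 0 0 0 0 .5'
```

```text
clock: 8.4
tcp_pos: [0.4539, 0.0117, 0.0419]
tool_rot: [-89.9, -0.0, -87.8]
ft_force: [-0.0, -0.0, -0.6]
width: 0.389
```

```bash
python3 -m crank '0 .004 0 0 0 0 .5; 0 .004 0 0 0 0 .5; 0 .004 0 0 0 0 -.5; 0 .004 0 0 0 0 -.7; 0 .004 0 0 0 0 -.7; 0 -.1 0 0 0 0 -.7; 0 -.2 0 0 0 0 -.7; 0 -.35 0 0 0 0 -.7; 0 -.35 0 0 0 0 -.7;0 -.35 0 0 0 0 -.7'
python3 - <<'E'
from h import *
go([.6432,.0726,.16],[-90,0,-87.5])
S=env.capture('scene'); T=env.capture('top')
cv2.imwrite('pics/s4.png',cv2.convertScaleAbs(np.hstack([cv2.resize(S[230:390,310:430],(420,560)),cv2.resize(T[100:270,210:325],(379,560))]),alpha=1.7))
E
```

```text
clock: 9.4
tcp_pos: [0.4537, 0.0118, 0.147]
tool_rot: [-89.8, -0.0, -87.8]
ft_force: [-0.5, -0.3, -1.3]
width: 0.851
go [-1.78e-01 -4.17e-02  6.39e-01 -9.00e-04 -1.50e-03  2.00e-04] rows>= 4
```

View pics/s4.png

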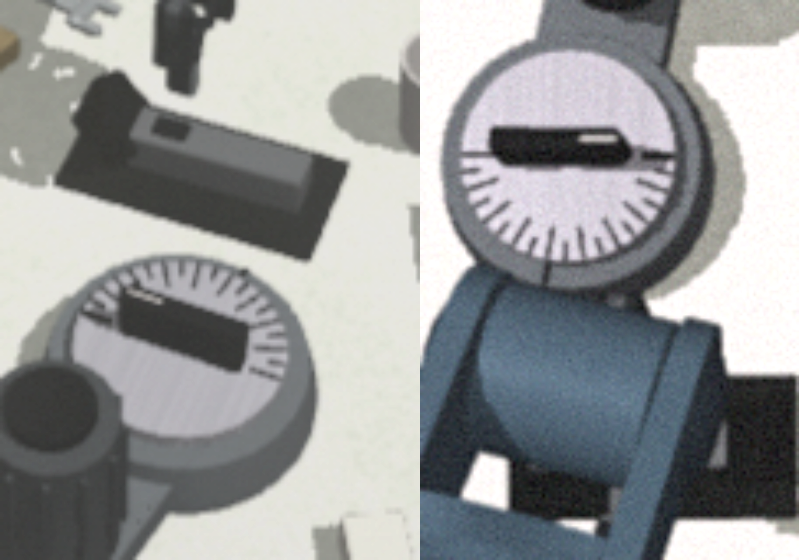

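The scanner lies upright in the middle of the pad, released. Ring next, with its bar at top-crop (560,145).

```bash
python3 -m crank '-.178 -.042 .639 0 0 0 -.2; -.178 -.042 .639 0 0 0 -.2; -.178 -.042 .639 0 0 0 -.2; -.178 -.042 .639 0 0 0 -.2; -.178 -.042 .639 0 0 0 -.2; -.178 -.042 .639 0 0 0 -.2'
python3 -c "
from h import *
go([.6432,.0726,.09],[-90,0,-87.5])"
```

```text
clock: 10.1
tcp_pos: [0.6417, 0.073, 0.1554]
tool_rot: [-90.3, 0.0, -87.7]
ft_force: [-0.8, 0.6, 0.4]
width: 0.6
go [ 1.700e-03  2.181e-01  5.900e-03  1.600e-03 -1.300e-03 -1.000e-04] rows>= 2
```

```bash
python3 -m crank '0 .1 .003 0 0 0 -.2; 0 .17 .003 0 0 0 -.2; 0 .217 .003 0 0 0 -.2; 0 .217 .003 0 0 0 .3; 0 .217 .003 0 0 0 .7; 0 .217 .003 0 0 0 .8; 0 .217 .003 0 0 0 .8; 0 .217 .003 0 0 0 .8; 0 .217 .003 0 0 0 .8; 0 .217 .003 0 0 0 .8' 40
python3 -c "
from h import *
s=env.state();print(s['width']*85,s['wrist_torque'],s['qpos'])"
```

```text
clock: 11.1
tcp_pos: [0.6437, 0.0725, 0.0946]
tool_rot: [-90.0, -0.0, -87.8]
ft_force: [-4.7, -2.1, 6.1]
width: 0.182
15.431766428165382 [-0.31973423  0.67692126 -0.0019557 ] [-3.56987323e+00  2.41546759e+01  9.47353759e+01 -3.83009615e-02
  6.10824479e+01 -5.78879873e+00]
```

```bash
python3 -m crank '0 0 0 0 .03 0 .8; 0 0 0 0 .07 0 .8; 0 0 0 0 .11 0 .8; 0 0 0 0 .15 0 .8; 0 0 0 0 .19 0 .8; 0 0 0 0 .23 0 .8; 0 0 0 0 .27 0 .8; 0 0 0 0 .31 0 .8; 0 0 0 0 .35 0 .8; 0 0 0 0 .39 0 .8'
python3 -c "
from h import *
s=env.state();print(s['width']*85,s['wrist_torque'],s['ft_force'])"
python3 -m crank '0 0 0 0 .03 0 .8; 0 0 0 0 .06 0 .8; 0 0 0 0 .09 0 .8; 0 0 0 0 .11 0 .8; 0 0 0 0 .13 0 .8; 0 0 0 0 .14 0 .8; 0 0 0 0 .15 0 .8; 0 0 0 0 .15 0 .8'
python3 -c "
from h import *
s=env.state();print(s['width']*85,s['wrist_torque'],s['ft_force'])"
```

```text
clock: 12.1
tcp_pos: [0.6419, 0.0736, 0.0946]
tool_rot: [-90.1, -0.2, -158.2]
ft_force: [-12.6, 2.1, 13.6]
width: 0.176
14.91873402797218 [0.16896294 1.70118722 0.09315823] [-12.63399561   2.13439357  13.59927683]
clock: 12.9
tcp_pos: [0.6418, 0.0745, 0.0946]
tool_rot: [-90.1, -0.3, 175.0]
ft_force: [-13.3, 4.5, 12.2]
width: 0.177
15.076663487109021 [ 0.4156519   1.86271231 -0.08811953] [-13.32539717   4.53111695  12.21842453]
```

```bash
python3 -m crank '0 0 0 0 .011 0 .8; 0 0 0 0 .022 0 .8;0 0 0 0 .022 0 .8'
python3 -c "
from h import *
s=env.state();print(s['wrist_torque'],s['tool_rot'])"
python3 -m crank '0 0 0 0 .011 0 .8; 0 0 0 0 .022 0 .8;0 0 0 0 .022 0 .8'
python3 -c "
from h import *
s=env.state();print(s['wrist_torque'],s['tool_rot'])
S=env.capture('scene'); T=env.capture('top')
cv2.imwrite('pics/s5.png',cv2.convertScaleAbs(np.hstack([cv2.resize(S[285:375,325:405],(497,560)),cv2.resize(T[105:205,215:300],(280,330))[:330] if 0 else cv2.resize(T[105:205,215:267],(291,560))]),alpha=1.7))
"
```

```text
clock: 13.2
tcp_pos: [0.6418, 0.0746, 0.0946]
tool_rot: [-90.1, -0.3, 171.1]
ft_force: [-12.6, 4.4, 10.8]
width: 0.185
[ 0.4932692   1.74338273 -0.11399423] [-90.09424534  -0.29312216 171.07151003]
clock: 13.5
tcp_pos: [0.6421, 0.0746, 0.0946]
tool_rot: [-90.0, -0.2, 167.4]
ft_force: [-11.1, 4.0, 11.6]
width: 0.177
[0.73146922 1.6436902  1.29458575] [-90.02695072  -0.23465261 167.37565978]
```

View pics/s5.png

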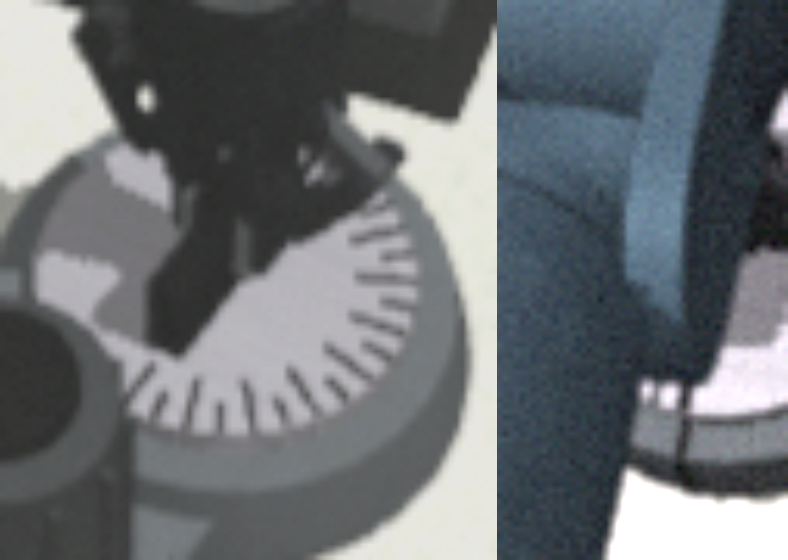

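The wrist torque jumped to 1.3 N m at yaw 167.4°, and the picture shows the zero mark at the index, so the ring is at its zero stop. I turn it up about 41° from here.

```bash
python3 -m crank '0 0 0 0 0 0 .8; 0 0 0 0 -.04 0 .8; 0 0 0 0 -.08 0 .8; 0 0 0 0 -.12 0 .8; 0 0 0 0 -.16 0 .8; 0 0 0 0 -.2 0 .8; 0 0 0 0 -.22 0 .8; 0 0 0 0 -.229 0 .8; 0 0 0 0 -.229 0 .8; 0 0 0 0 -.229 0 .8'
python3 -c "
from h import *
s=env.state();print(s['wrist_torque'],s['tool_rot'],s['qpos'])"
```

```text
clock: 14.6
tcp_pos: [0.6423, 0.0736, 0.0945]
tool_rot: [-90.1, -0.1, -151.6]
ft_force: [-10.7, 1.0, 9.7]
width: 0.181
[0.13769022 1.52301045 0.13437518] [-9.01362688e+01 -1.48709346e-01 -1.51624115e+02] [-3.50594573e+00  2.41146877e+01  9.47940271e+01  4.23776851e-02
  6.12895396e+01  5.80979245e+01]
```

```bash
python3 -m crank '0 0 0 0 0 0 .4; 0 0 0 0 0 0 .2; 0 0 0 0 0 0 .2; 0 0 0 0 0 0 .2; 0 -.1 0 0 0 0 .2; 0 -.2 0 0 0 0 .2; 0 -.35 0 0 0 0 .2; 0 -.35 0 0 0 0 .2'
python3 -c "
from h import *
go([.45,-.12,.2],[-90,0,-106])"
```

```text
clock: 15.4
tcp_pos: [0.6475, 0.0726, 0.2064]
tool_rot: [-89.6, 0.7, -151.7]
ft_force: [0.8, 0.2, 1.5]
width: 0.4
go [ 0.8842  0.0129  0.2525 -0.0036 -0.2537 -0.0026] rows>= 6
```

```bash
python3 -m crank '.884 0 .2525 0 -.253 0 -.3; .884 0 .2525 0 -.253 0 -.3; .884 0 .2525 0 -.253 0 -.3; .884 0 .2525 0 -.253 0 -.3; .884 0 .2525 0 -.253 0 -.3; .884 0 .2525 0 -.253 0 -.3; .884 0 .2525 0 -.253 0 -.3; .884 0 .2525 0 -.253 0 -.3'
python3 - <<'E'
from h import *
S=env.capture('scene'); T=env.capture('top')
for n,im in(('top',T),('scene',S)):
    for c in woods(im):
        r=rect(n,c,.022)
        if r[1]<130: print(n,r)
a=cv2.resize(T[105:200,212:302],None,fx=6.2,fy=6.2,interpolation=cv2.INTER_CUBIC)
b=cv2.resize(S[290:385,320:362+45],None,fx=2.7,fy=6.2)
cv2.imwrite('pics/s6.png',cv2.convertScaleAbs(np.hstack([a,b]),alpha=1.7)); print(a.shape,b.shape)
E
```

```text
clock: 16.2
tcp_pos: [0.4459, -0.1202, 0.1985]
tool_rot: [-89.9, 0.0, -106.3]
ft_force: [0.8, 1.1, -0.3]
width: 0.652
top (array([0.29429126, 0.24608797]), 81.35943603515625, 79.59652709960938, 2.841052770614624)
top (array([ 0.39671844, -0.23531256]), 75.08643341064453, 43.5373420715332, 73.93827056884766)
top (array([ 0.43548111, -0.35934021]), 108.84567260742188, 43.91477584838867, -68.96380615234375)
top (array([ 0.55662415, -0.35977756]), 111.9950180053711, 43.39158630371094, 84.1619644165039)
top (array([ 0.58294641, -0.21920844]), 110.88218688964844, 44.27648162841797, -78.38981533050537)
scene (array([ 0.58394391, -0.2167262 ]), 113.3884048461914, 44.071441650390625, -78.44674873352051)
scene (array([0.2944393 , 0.24771019]), 80.43600463867188, 79.98532104492188, 54.732486724853516)
scene (array([ 0.55916486, -0.35403397]), 118.72016906738281, 49.78606414794922, 81.00474548339844)
scene (array([ 0.40258694, -0.21130162]), 121.91802215576172, 50.35712432861328, 67.72057342529297)
(589, 558, 3) (589, 235, 3)
```

View pics/s6.png

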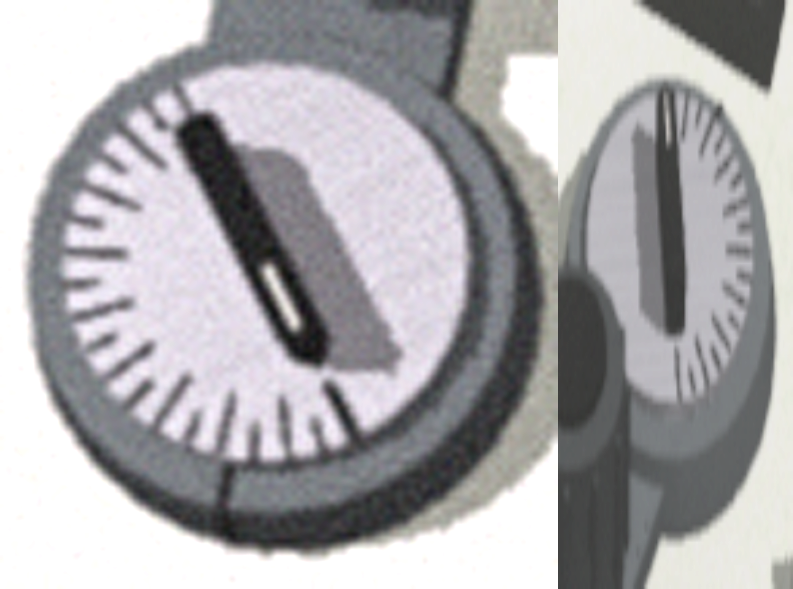

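Reading the dial: the zero mark is at (345,412), then short, long, short, and the 40 mark at (229,425) is in line with the index line (224,500). The ring reads 40°. Now the first blank.

```bash
python3 - <<'E'
from h import *
Z=lambda x,y:(212+x/6.2-.4,105+y/6.2-.4)
ax=np.array([.6432,.0726])
ang=lambda p,z:np.degrees(np.arctan2(*((plane('top',[Z(*p)],z)[0,:2]-ax)[::-1])))
print('index',ang((224,500),.045),'zero',ang((345,412),.057)%360,'40mark',ang((229,425),.057))
go([.4025,-.2180,.06],[-90,0,-106])
E
```

```text
index 170.0540748231517 zero 209.19370560797447 40mark 168.7313693787683
go [ 3.565e-01  4.615e-01 -4.980e-02 -2.000e-04 -7.000e-04 -1.000e-04] rows>= 4
```

```bash
python3 -m crank '.356 .3 -.05 0 0 0 -.5; .356 .4 -.05 0 0 0 -.5; .356 .46 -.05 0 0 0 -.5; .356 .46 -.05 0 0 0 -.5; .356 .5 -.05 0 0 0 -.5; .356 .565 -.05 0 0 0 -.5; .356 .565 -.05 0 0 0 -.5; .356 .565 -.05 0 0 0 .1; .356 .565 -.05 0 0 0 .3; .356 .565 -.05 0 0 0 .3' 40
python3 -m crank '0 0 0 0 0 0 .3; 0 0 0 0 0 0 .3; 0 -.1 0 0 0 0 .3; 0 -.2 0 0 0 0 .3; 0 -.35 0 0 0 0 .3; 0 -.5 0 0 0 0 .3; 0 -.5 0 0 0 0 .3'
python3 -c "
from h import *
print(env.state()['width']*85)
go([.43,.05,.185],[-90,0,-130])"
```

```text
clock: 17.3
tcp_pos: [0.403, -0.2185, 0.0302]
tool_rot: [-89.8, -0.1, -106.1]
ft_force: [1.3, 1.2, 4.1]
width: 0.498
clock: 18.0
tcp_pos: [0.4047, -0.2209, 0.1858]
tool_rot: [-89.3, -0.4, -106.1]
ft_force: [0.6, -0.6, -0.8]
width: 0.505
42.897152767675045
go [-0.8908 -0.0052 -0.1699 -0.0042  0.1326  0.0012] rows>= 6
```

```bash
python3 -m crank '-.89 0 -.17 0 .133 0 .3; -.89 0 -.17 0 .133 0 .3; -.89 0 -.17 0 .133 0 .3; -.89 0 -.17 0 .133 0 .3; -.89 0 -.17 0 .133 0 .3; -.89 0 -.17 0 .133 0 .3; -.89 0 -.17 0 .133 0 .3'
python3 -c "
from h import *
go([.5882,.3097,.13],[-90,0,-155.7])"
```

```text
clock: 18.7
tcp_pos: [0.4258, 0.0564, 0.1777]
tool_rot: [-90.1, -0.0, -129.7]
ft_force: [-0.5, -1.1, -1.0]
width: 0.504
go [-9.954e-01  1.590e-01 -1.223e-01  6.000e-04  1.445e-01  3.000e-04] rows>= 7
```

```bash
python3 -m crank '-.995 0 -.122 0 .145 0 .3; -.995 0 -.122 0 .145 0 .3; -.995 0 -.122 0 .145 0 .3; -.995 0 -.122 0 .145 0 .3; -.995 0 -.122 0 .145 0 .3; -.995 0 -.122 0 .145 0 .3; -.995 .1 -.122 0 .145 0 .3; -.995 .16 -.122 0 .145 0 .3; -.995 .16 -.122 0 .145 0 .3; -.995 .16 -.122 0 .145 0 .3'
python3 -c "
from h import *
go([.5882,.3097,.0395],[-90,0,-155.7])"
```

```text
clock: 19.7
tcp_pos: [0.5904, 0.303, 0.13]
tool_rot: [-90.0, -0.1, -156.2]
ft_force: [-0.1, -0.9, -0.6]
width: 0.504
go [-0.003   0.3016 -0.0235 -0.     -0.003   0.0008] rows>= 2
```

```bash
python3 -m crank '0 .1 -.023 0 -.003 0 .3; 0 .2 -.023 0 -.003 0 .3; 0 .26 -.023 0 -.003 0 .3; 0 .285 -.023 0 -.003 0 .3; 0 .302 -.023 0 -.003 0 .3; 0 .302 -.023 0 -.003 0 .3; 0 .302 -.023 0 -.003 0 .3'
```

```text
clock: 20.4
tcp_pos: [0.5894, 0.311, 0.0418]
tool_rot: [-90.0, 0.1, -155.6]
ft_force: [0.6, -0.2, -0.1]
width: 0.503
```

```bash
python3 -m crank '0 .008 0 0 0 0 .3; 0 .008 0 0 0 0 .3; 0 .008 0 0 0 0 -.1; 0 .008 0 0 0 0 -.3; 0 .008 0 0 0 0 -.3; 0 .008 0 0 0 0 -.3; 0 -.1 0 0 0 0 -.3; 0 -.25 0 0 0 0 -.3; 0 -.4 0 0 0 0 -.3; 0 -.5 0 0 0 0 -.3'
python3 -c "
from h import *
go([.5,.05,.185],[-90,0,-115])"
```

```text
clock: 21.4
tcp_pos: [0.5895, 0.3112, 0.1944]
tool_rot: [-90.0, 0.3, -155.6]
ft_force: [0.2, 0.9, 0.2]
width: 0.651
go [ 0.6312  0.0288  0.67   -0.0007 -0.2257 -0.0014] rows>= 6
```

Next is the blank at (0.584,-0.2187), yaw -78.

```bash
python3 -m crank '.63 .03 .67 0 -.226 0 -.5; .63 .03 .67 0 -.226 0 -.5; .63 .03 .67 0 -.226 0 -.5; .63 .03 .67 0 -.226 0 -.5; .63 .03 .67 0 -.226 0 -.5; .63 .03 .67 0 -.226 0 -.5; .63 .03 .67 0 -.226 0 -.5'
python3 - <<'E'
from h import *
S=env.capture('scene'); T=env.capture('top')
for n,im in(('top',T),('scene',S)):
    for c in woods(im):
        r=rect(n,c,.022)
        if r[1]<130: print(n,r[0].round(4),r[1:])
go([.5836,-.2183,.07],[-90,0,-78.4])
E
```

```text
clock: 22.1
tcp_pos: [0.4981, 0.047, 0.1812]
tool_rot: [-90.0, -0.0, -115.2]
ft_force: [0.2, 0.0, -0.8]
width: 0.746
top [ 0.4345 -0.3579] (112.29252624511719, 43.90312957763672, -68.95732307434082)
top [ 0.5565 -0.3598] (111.67286682128906, 43.16181564331055, 84.1619644165039)
top [ 0.5828 -0.2194] (110.4557113647461, 44.080169677734375, -78.32886791229248)
top [0.5897 0.3113] (110.21245574951172, 44.16858673095703, 24.049333572387695)
scene [0.5839 0.3095] (110.18871307373047, 43.19397735595703, 24.311290740966797)
scene [ 0.5842 -0.218 ] (110.70638275146484, 43.95793151855469, -78.22764492034912)
scene [0.2944 0.2477] (80.43600463867188, 79.98532104492188, 54.732486724853516)
scene [ 0.5592 -0.354 ] (118.72016906738281, 49.78606414794922, 81.00474548339844)
scene [ 0.4348 -0.3571] (109.94847869873047, 43.59588623046875, -66.51231575012207)
go [ 6.893e-01  3.718e-01  6.323e-01 -2.000e-04 -2.036e-01 -1.000e-04] rows>= 7
```

```bash
python3 - <<'E'
from h import *
ct=lambda x,y:(215+x/3.52-.4,100+y/3.518-.4)
print(plane('top',[ct(403,160),ct(588,232),ct(408,140)],.005).round(3))
j=np.radians(-78.4+90); d=np.array([np.cos(j),np.sin(j)])
print(np.array([.5836,-.2183])+.040*d, 'jaw tip; offset grasp', np.array([.5836,-.2183])+.012*np.array([d[1],-d[0]]))
E
```

```text
[[ 0.666 -0.09   0.005]
 [ 0.621 -0.212  0.005]
 [ 0.68  -0.093  0.005]]
[ 0.62278301 -0.21025688] jaw tip; offset grasp [ 0.58601294 -0.2300549 ]
```

```bash
python3 -c "
from h import *
go([.5896,-.2477,.07],[-90,0,-78.4])"

```

```text
go [ 7.696e-01  3.718e-01  6.919e-01 -2.000e-04 -2.036e-01 -1.000e-04] rows>= 7
```

```bash
python3 -m crank '.77 .1 .692 0 -.204 0 -.25; .77 .1 .692 0 -.204 0 -.25; .77 .1 .692 0 -.204 0 -.25; .77 .1 .692 0 -.204 0 -.25; .77 .1 .692 0 -.204 0 -.25; .77 .1 .692 0 -.204 0 -.25; .77 .1 .692 0 -.204 0 -.25; .77 .2 .692 0 -.204 0 -.25; .77 .3 .692 0 -.204 0 -.25; .77 .37 .692 0 -.204 0 -.25'
python3 -c "
from h import *
go([.5896,-.2477,.0295],[-90,0,-78.4])"

```

```text
clock: 23.2
tcp_pos: [0.5902, -0.2459, 0.0679]
tool_rot: [-90.1, 0.1, -78.2]
ft_force: [-0.0, 0.0, -0.2]
width: 0.626
go [ 0.0057  0.1279 -0.0029  0.0004  0.0013 -0.0006] rows>= 1
```

```bash
python3 -m crank '.004 .06 -.003 0 0 0 -.25; .004 .1 -.003 0 0 0 -.25; .004 .125 -.003 0 0 0 -.25; .004 .125 -.003 0 0 0 -.25; .004 .125 -.003 0 0 0 .2; .004 .125 -.003 0 0 0 .3; .004 .125 -.003 0 0 0 .3; .004 .125 -.003 0 0 0 .3' 60
python3 -m crank '0 -.05 0 0 0 0 .3; 0 -.15 0 0 0 0 .3; 0 -.3 0 0 0 0 .3; 0 -.45 0 0 0 0 .3; 0 -.5 0 0 0 0 .3; 0 -.5 0 0 0 0 .3'
python3 -c "
from h import *
print(env.state()['width']*85)
go([.49,.03,.2],[-90,0,-115])"
```

```text
clock: 24.0
tcp_pos: [0.5899, -0.2491, 0.0339]
tool_rot: [-89.9, -0.1, -78.2]
ft_force: [-0.1, 0.5, 3.1]
width: 0.496
clock: 24.6
tcp_pos: [0.5907, -0.2496, 0.1868]
tool_rot: [-89.7, -0.3, -78.2]
ft_force: [-0.3, -0.1, -1.3]
width: 0.496
42.19530162260118
go [-0.9807 -0.0495 -0.1384 -0.002   0.2043  0.001 ] rows>= 6
```

```bash
python3 -m crank '-.98 -.05 -.138 0 .204 0 .3; -.98 -.05 -.138 0 .204 0 .3; -.98 -.05 -.138 0 .204 0 .3; -.98 -.05 -.138 0 .204 0 .3; -.98 -.05 -.138 0 .204 0 .3; -.98 -.05 -.138 0 .204 0 .3; -.98 -.05 -.138 0 .204 0 .3; -.98 -.05 -.138 0 .204 0 .3'
python3 -c "
from h import *
go([.5305,.3647,.13],[-90,0,-155.7])"
```

```text
clock: 25.4
tcp_pos: [0.4873, 0.0317, 0.1957]
tool_rot: [-90.2, -0.1, -114.8]
ft_force: [-0.6, -0.3, -0.8]
width: 0.495
go [-1.0682e+00  2.1890e-01 -3.3480e-01  9.0000e-04  2.2710e-01  8.0000e-04] rows>= 7
```

```bash
python3 -m crank '-.95 .1 -.335 0 .227 0 .3; -.95 .1 -.335 0 .227 0 .3; -.95 .1 -.335 0 .227 0 .3; -.95 .1 -.335 0 .227 0 .3; -.95 .1 -.335 0 .227 0 .3; -.95 .1 -.335 0 .227 0 .3; -.95 .1 -.335 0 .227 0 .3; -.95 .2 -.335 0 .227 0 .3; -.95 .2 -.335 0 .227 0 .3'
python3 -c "
from h import *
go([.5305,.3647,.044],[-90,0,-155.7])"
```

```text
clock: 26.3
tcp_pos: [0.5156, 0.3298, 0.132]
tool_rot: [-90.0, -0.6, -155.8]
ft_force: [-0.8, -0.4, -0.9]
width: 0.498
go [-0.0961  0.2922 -0.0857  0.     -0.0008  0.0034] rows>= 2
```

```bash
python3 -m crank '-.096 0 -.085 0 0 .002 .3; -.096 .1 -.085 0 0 .002 .3; -.096 .2 -.085 0 0 .002 .3; -.096 .26 -.085 0 0 .002 .3; -.096 .28 -.085 0 0 .002 .3; -.096 .28 -.085 0 0 .002 .3; -.096 .28 -.085 0 0 .002 .3'
```

```text
clock: 27.0
tcp_pos: [0.5349, 0.3666, 0.0553]
tool_rot: [-90.0, 0.5, -155.9]
ft_force: [0.2, 0.3, -0.5]
width: 0.497
```

```bash
python3 -m crank '0 0 0 0 0 0 .3; 0 0 0 0 0 0 .3'
python3 - <<'E'
from h import *
go([.5305,.3647,.044],[-90,0,-155.7]); print(env.state()['ft_force'],env.state()['qpos'])
S=env.capture('scene'); c=S[240:400,410:550]
cv2.imwrite('pics/s7.png',cv2.convertScaleAbs(cv2.resize(c,None,fx=3.6,fy=3.6,interpolation=cv2.INTER_CUBIC),alpha=1.7))
E
```

```text
clock: 27.2
tcp_pos: [0.5345, 0.3669, 0.0552]
tool_rot: [-90.0, 0.5, -155.8]
ft_force: [1.1, 0.7, -0.9]
width: 0.499
go [ 0.0155  0.0372  0.0012  0.     -0.0006 -0.0027] rows>= 1
[ 1.05866943  0.65361616 -0.94597545] [ 2.44648450e+01  2.73391784e+01  9.52328367e+01 -2.07698263e-03
  5.69384627e+01  9.02804840e+01]
```

View pics/s7.png

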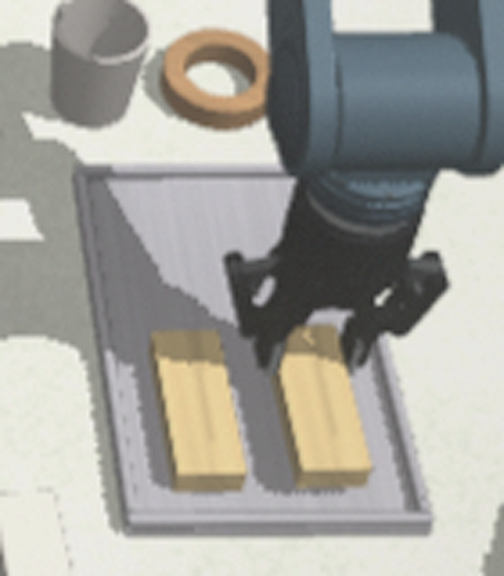

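Both blanks sit inside the tray walls, and the second is still hanging just above the floor. Lowering.

```bash
python3 -m crank '.015 .02 0 0 0 -.0027 .3; .015 .033 0 0 0 -.0027 .3; .015 .04 0 0 0 -.0027 .3; .015 .04 0 0 0 -.0027 .3; .015 .04 0 0 0 -.0027 .3'
```

```text
clock: 27.75
tcp_pos: [0.5297, 0.3648, 0.0419]
tool_rot: [-90.0, -0.1, -155.8]
ft_force: [-1.1, -1.1, 2.0]
width: 0.496
```

```bash
python3 -m crank '0 0 0 0 0 0 0; 0 0 0 0 0 0 -.25; 0 0 0 0 0 0 -.25; 0 0 0 0 0 0 -.25; 0 -.1 0 0 0 0 -.25; 0 -.25 0 0 0 0 -.25; 0 -.4 0 0 0 0 -.25; 0 -.5 0 0 0 0 -.25; 0 -.5 0 0 0 0 -.25'
python3 -c "
from h import *
go([.45,.09,.195],[-90,0,-115])"
```

```text
clock: 28.65
tcp_pos: [0.5329, 0.3663, 0.1984]
tool_rot: [-90.0, 0.5, -155.8]
ft_force: [0.2, 0.5, 0.3]
width: 0.625
go [ 0.6296  0.0054  0.7268 -0.001  -0.2267 -0.0028] rows>= 6
```

```bash
python3 -m crank '.63 .005 .727 0 -.227 -.0028 -.4; .63 .005 .727 0 -.227 -.0028 -.4; .63 .005 .727 0 -.227 -.0028 -.4; .63 .005 .727 0 -.227 -.0028 -.4; .63 .005 .727 0 -.227 -.0028 -.4; .63 .005 .727 0 -.227 -.0028 -.4; .63 .005 .727 0 -.227 -.0028 -.4'
python3 -c "
from h import *
go([.44,-.19,.195],[-90,0,-80])"
```

```text
clock: 29.35
tcp_pos: [0.4453, 0.0851, 0.1893]
tool_rot: [-90.3, -0.7, -115.3]
ft_force: [0.4, 0.2, -0.1]
width: 0.7
go [ 0.8368 -0.0117  0.3757  0.003  -0.196   0.0029] rows>= 6
```

```bash
python3 -m crank '.837 0 .376 .003 -.196 .003 -.4; .837 0 .376 .003 -.196 .003 -.4; .837 0 .376 .003 -.196 .003 -.4; .837 0 .376 .003 -.196 .003 -.4; .837 0 .376 .003 -.196 .003 -.4; .837 0 .376 .003 -.196 .003 -.4; .837 0 .376 .003 -.196 .003 -.4; .837 0 .376 .003 -.196 .003 -.4'
python3 - <<'E'
from h import *
S=env.capture('scene'); T=env.capture('top')
for n,im in(('top',T),('scene',S)):
    for c in woods(im):
        r=rect(n,c,.022)
        if r[1]<130: print(n,r[0].round(4),r[1:])
go([.4345,-.358,.07],[-90,0,-69])
E
```

```text
clock: 30.15
tcp_pos: [0.4432, -0.1875, 0.1919]
tool_rot: [-89.9, 0.1, -79.8]
ft_force: [-0.8, 0.2, -0.1]
width: 0.699
top [0.2943 0.2461] (81.30500793457031, 79.59652709960938, 2.841052770614624)
top [ 0.4352 -0.359 ] (108.0986099243164, 43.89668273925781, -68.95964431762695)
top [ 0.5559 -0.3597] (111.97317504882812, 44.68072509765625, 83.92382049560547)
top [0.5594 0.3787] (110.97125244140625, 44.2601318359375, 24.75701141357422)
top [0.5898 0.3114] (110.75885009765625, 44.626365661621094, 24.300071716308594)
scene [0.5532 0.3768] (108.32304382324219, 43.50797653198242, 24.842727661132812)
scene [0.5839 0.3095] (110.26795196533203, 43.19397735595703, 24.311288833618164)
scene [0.2944 0.2477] (80.43600463867188, 79.98532104492188, 54.732486724853516)
scene [ 0.5592 -0.354 ] (118.72016906738281, 49.78606414794922, 81.00474548339844)
go [ 0.5614  0.4045 -0.1327 -0.0006 -0.059  -0.0007] rows>= 5
```

```bash
python3 -m crank '.561 .1 -.132 0 -.059 0 -.4; .561 .2 -.132 0 -.059 0 -.4; .561 .3 -.132 0 -.059 0 -.4; .561 .4 -.132 0 -.059 0 -.4; .561 .4 -.132 0 -.059 0 -.4; .561 .4 -.132 0 -.059 0 -.4'
python3 -c "
from h import *
go([.4345,-.358,.0295],[-90,0,-69])"
```

```text
clock: 30.85
tcp_pos: [0.4337, -0.3569, 0.0687]
tool_rot: [-90.0, 0.4, -69.0]
ft_force: [-0.2, 0.2, -0.8]
width: 0.704
go [ 5.300e-03  1.305e-01  1.200e-03 -1.000e-04 -1.000e-04 -2.300e-03] rows>= 1
```

```bash
python3 -m crank '.003 .06 0 0 0 0 -.4; .003 .1 0 0 0 0 -.4; .003 .13 0 0 0 0 -.4; .003 .13 0 0 0 0 -.4; .003 .13 0 0 0 0 .2; .003 .13 0 0 0 0 .3; .003 .13 0 0 0 0 .3; .003 .13 0 0 0 0 .3; .003 .13 0 0 0 0 .3' 50
python3 -m crank '0 -.05 0 0 0 0 .3; 0 -.15 0 0 0 0 .3; 0 -.3 0 0 0 0 .3; 0 -.45 0 0 0 0 .3; 0 -.53 0 0 0 0 .3; 0 -.53 0 0 0 0 .3'
python3 -c "
from h import *
print(env.state()['width']*85)
go([.43,-.08,.195],[-90,0,-112])"
```

```text
clock: 31.75
tcp_pos: [0.4357, -0.3606, 0.0344]
tool_rot: [-89.8, -0.1, -69.1]
ft_force: [0.9, 2.0, 6.1]
width: 0.498
clock: 32.35
tcp_pos: [0.4364, -0.3622, 0.1979]
tool_rot: [-89.7, -0.5, -69.1]
ft_force: [-0.4, -0.3, -0.7]
width: 0.495
42.11117394591251
go [-0.8863  0.0033  0.3165 -0.0027  0.2386  0.0021] rows>= 6
```

```bash
python3 -m crank '-.886 0 .316 0 .238 0 .3; -.886 0 .316 0 .238 0 .3; -.886 0 .316 0 .238 0 .3; -.886 0 .316 0 .238 0 .3; -.886 0 .316 0 .238 0 .3; -.886 0 .316 0 .238 0 .3; -.886 0 .316 0 .238 0 .3; -.886 0 .316 0 .238 0 .3'
python3 -c "
from h import *
go([.455,.15,.18],[-90,0,-140])"
```

```text
clock: 33.15
tcp_pos: [0.4275, -0.0773, 0.1915]
tool_rot: [-90.0, 0.1, -111.8]
ft_force: [0.0, -0.4, -0.6]
width: 0.502
go [-7.374e-01  3.950e-02 -1.958e-01  2.000e-04  1.568e-01 -4.000e-04] rows>= 5
```

```bash
python3 -m crank '-.737 .04 -.196 0 .157 0 .3; -.737 .04 -.196 0 .157 0 .3; -.737 .04 -.196 0 .157 0 .3; -.737 .04 -.196 0 .157 0 .3; -.737 .04 -.196 0 .157 0 .3; -.737 .04 -.196 0 .157 0 .3; -.737 .04 -.196 0 .157 0 .3'
python3 -c "
from h import *
go([.4716,.2569,.1],[-90,0,-155.7])"
```

```text
clock: 33.85
tcp_pos: [0.4563, 0.149, 0.1802]
tool_rot: [-90.0, 0.0, -140.1]
ft_force: [1.0, -0.1, -0.6]
width: 0.497
go [-0.2696  0.2676 -0.2431  0.      0.0869 -0.0003] rows>= 3
```

```bash
python3 -m crank '-.27 0 -.243 0 .087 0 .3; -.27 0.02 -.243 0 .087 0 .3; -.27 .1 -.243 0 .087 0 .3; -.27 .2 -.243 0 .087 0 .3; -.27 .268 -.243 0 .087 0 .3; -.27 .268 -.243 0 .087 0 .3; -.27 .268 -.243 0 .087 0 .3'
python3 -c "
from h import *
go([.4716,.2569,.043],[-90,0,-155.7])"
```

```text
clock: 34.55
tcp_pos: [0.4727, 0.2553, 0.1009]
tool_rot: [-90.0, 0.1, -156.0]
ft_force: [-0.4, -0.2, -0.6]
width: 0.5
go [ 1.40e-03  1.93e-01 -6.50e-03 -1.00e-04 -1.40e-03 -6.00e-04] rows>= 2
```

```bash
python3 -m crank '0 .1 -.006 0 0 0 .3; 0 .16 -.006 0 0 0 .3; 0 .18 -.006 0 0 0 .3; 0 .193 -.006 0 0 0 .3; 0 .193 -.006 0 0 0 .3; 0 .193 -.006 0 0 0 .3'
```

```text
clock: 35.15
tcp_pos: [0.4724, 0.2588, 0.0442]
tool_rot: [-90.0, 0.3, -155.8]
ft_force: [0.1, 0.4, -0.2]
width: 0.501
```

```bash
python3 -m crank '0 .007 0 0 0 0 .3; 0 .007 0 0 0 0 .3; 0 .007 0 0 0 0 .3; 0 .007 0 0 0 0 0; 0 .007 0 0 0 0 -.25; 0 .007 0 0 0 0 -.25; 0 -.1 0 0 0 0 -.25; 0 -.25 0 0 0 0 -.25; 0 -.4 0 0 0 0 -.25; 0 -.5 0 0 0 0 -.25'
python3 -c "
from h import *
go([.45,-.02,.195],[-90,0,-115])"
```

```text
clock: 36.15
tcp_pos: [0.4719, 0.2588, 0.1963]
tool_rot: [-90.0, 0.4, -155.8]
ft_force: [0.2, 0.4, 0.6]
width: 0.624
go [ 0.4474  0.0019  0.8178 -0.0009 -0.2267 -0.002 ] rows>= 6
```

```bash
python3 -m crank '.447 0 .818 0 -.227 -.002 -.4; .447 0 .818 0 -.227 -.002 -.4; .447 0 .818 0 -.227 -.002 -.4; .447 0 .818 0 -.227 -.002 -.4; .447 0 .818 0 -.227 -.002 -.4; .447 0 .818 0 -.227 -.002 -.4; .447 0 .818 0 -.227 -.002 -.4; .447 0 .818 0 -.227 -.002 -.4'
python3 - <<'E'
from h import *
S=env.capture('scene'); T=env.capture('top')
for n,im in(('top',T),('scene',S)):
    for c in woods(im):
        r=rect(n,c,.022)
        if r[1]<130: print(n,r[0].round(4),r[1:])
go([.52,-.26,.195],[-90,0,-96])
E
```

```text
clock: 36.95
tcp_pos: [0.4491, -0.0216, 0.1926]
tool_rot: [-90.0, -0.2, -115.2]
ft_force: [0.0, 0.4, 0.3]
width: 0.702
top [0.2943 0.2461] (81.30474090576172, 79.59652709960938, 2.8406193256378174)
top [0.4763 0.2607] (110.55569458007812, 44.19268798828125, 24.51751136779785)
top [ 0.5566 -0.3598] (111.4686508178711, 43.30427169799805, 83.92382049560547)
top [0.5597 0.3791] (110.16371154785156, 43.903133392333984, 24.581966400146484)
top [0.59   0.3116] (110.27334594726562, 44.35295104980469, 24.049333572387695)
scene [0.5533 0.3766] (108.13200378417969, 43.181888580322266, 24.557109832763672)
scene [0.5825 0.3088] (113.1779556274414, 43.19397735595703, 24.311290740966797)
scene [0.4709 0.2588] (108.90413665771484, 42.81818771362305, 24.232894897460938)
scene [0.2944 0.2477] (80.43600463867188, 79.98532104492188, 54.732486724853516)
scene [ 0.5592 -0.354 ] (118.72016906738281, 49.78606414794922, 81.00474548339844)
go [ 6.267e-01 -7.200e-03  5.523e-01  5.000e-04 -1.053e-01  1.000e-03] rows>= 6
```

```bash
python3 -m crank '.627 0 .552 0 -.105 0 -.4; .627 0 .552 0 -.105 0 -.4; .627 0 .552 0 -.105 0 -.4; .627 0 .552 0 -.105 0 -.4; .627 0 .552 0 -.105 0 -.4; .627 0 .552 0 -.105 0 -.4; .627 0 .552 0 -.105 0 -.4'
python3 - <<'E'
from h import *
S=env.capture('scene'); T=env.capture('top')
for n,im in(('top',T),('scene',S)):
    for c in woods(im):
        r=rect(n,c,.022)
        if r[1]<130 and r[0][1]<0: print(n,r[0].round(4),r[1:])
go([.5567,-.359,.065],[-90,0,-96])
E
```

```text
clock: 37.75
tcp_pos: [0.5208, -0.2603, 0.1926]
tool_rot: [-90.1, -0.2, -96.0]
ft_force: [-0.1, -0.1, -1.2]
width: 0.701
scene [ 0.5569 -0.3538] (121.22823333740234, 49.15280532836914, 78.49919128417969)
go [3.194e-01 4.255e-01 1.568e-01 9.000e-04 4.000e-04 7.000e-04] rows>= 4
```

```bash
python3 -m crank '.319 .1 .157 0 0 0 -.4; .319 .2 .157 0 0 0 -.4; .319 .3 .157 0 0 0 -.4; .319 .4 .157 0 0 0 -.4; .319 .43 .157 0 0 0 -.4; .319 .43 .157 0 0 0 -.4'
python3 - <<'E'
from h import *
go([.5567,-.359,.0295],[-90,0,-96])
S=env.capture('scene'); x,y=proj('scene',[.5567,-.359,.022])[0].astype(int)
cv2.imwrite('pics/s8.png',cv2.convertScaleAbs(cv2.resize(S[y-50:y+45,x-55:x+55],None,fx=5,fy=5,interpolation=cv2.INTER_CUBIC),alpha=1.8))
E
```

```text
clock: 38.45
tcp_pos: [0.556, -0.3587, 0.0631]
tool_rot: [-90.3, -0.1, -95.9]
ft_force: [0.4, 0.1, 0.3]
width: 0.701
go [0.0005 0.1118 0.003  0.0015 0.0003 0.0004] rows>= 1
```

View pics/s8.png

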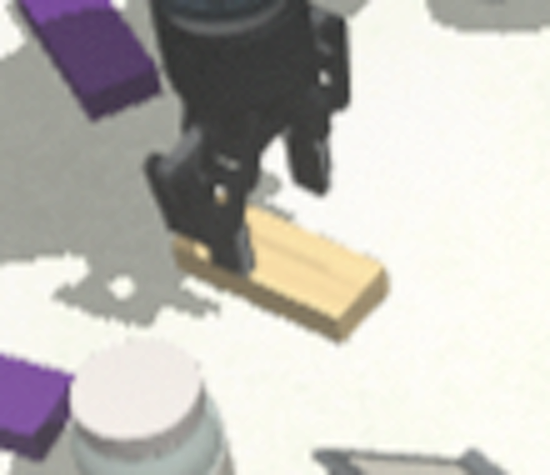

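```bash
python3 - <<'E'
from h import *
a=np.radians(84); u=np.array([np.cos(a),np.sin(a)]); v=np.array([-u[1],u[0]])
x,y=proj('scene',[.5567,-.359,.022])[0].astype(int)
for i,j in((1,1),(1,-1),(-1,-1),(-1,1)):
    P=np.r_[np.array([.5567,-.359])+.055*i*u+.022*j*v,.022]; print(i,j,P.round(3),((proj('scene',P)[0]-[x-55,y-50])*5).round())
inv=lambda p:plane('scene',[(p[0]/5+x-55,p[1]/5+y-50)],.022)[0].round(4)
for p in[(388,272),(340,322),(173,247)]: print(p,inv(p))
P=env.state()['tcp_pos']-[0,0,.02]
for s in(-1,1): print(((proj('scene',P+s*.037*np.array([np.cos(np.radians(-6)),np.sin(np.radians(-6)),0]))[0]-[x-55,y-50])*5).round())
E
```

```text
1 1 [ 0.541 -0.302  0.022] [386. 265.]
1 -1 [ 0.584 -0.307  0.022] [336. 319.]
-1 -1 [ 0.573 -0.416  0.022] [169. 243.]
-1 1 [ 0.529 -0.411  0.022] [220. 191.]
(388, 272) [ 0.5445 -0.2984  0.022 ]
(340, 322) [ 0.5852 -0.3038  0.022 ]
(173, 247) [ 0.5745 -0.4124  0.022 ]
[311. 180.]
[226. 269.]
```

The blank's corners at crop (388,272), (340,322) and (173,247) match the prediction within 4 mm. The fingers straddle it, so I grip.

```bash
python3 -m crank '0 .05 0 0 0 0 -.4; 0 .09 0 0 0 0 -.4; 0 .112 0 0 0 0 -.4; 0 .112 0 0 0 0 -.4; 0 .112 0 0 0 0 .2; 0 .112 0 0 0 0 .3; 0 .112 0 0 0 0 .3; 0 .112 0 0 0 0 .3; 0 .112 0 0 0 0 .3' 50
python3 -m crank '0 -.05 0 0 0 0 .3; 0 -.15 0 0 0 0 .3; 0 -.3 0 0 0 0 .3; 0 -.45 0 0 0 0 .3; 0 -.53 0 0 0 0 .3; 0 -.53 0 0 0 0 .3'
python3 -c "
from h import *
print(env.state()['width']*85)
go([.47,-.09,.195],[-90,0,-118])"
```

```text
clock: 39.4
tcp_pos: [0.5566, -0.3617, 0.0312]
tool_rot: [-90.1, -0.2, -96.1]
ft_force: [-0.5, 0.6, 2.5]
width: 0.496
clock: 40.0
tcp_pos: [0.5588, -0.3626, 0.1965]
tool_rot: [-89.6, -0.6, -96.0]
ft_force: [0.0, -0.9, 0.3]
width: 0.499
42.453904349518105
go [-0.8726 -0.0062 -0.3901 -0.0027  0.122   0.0027] rows>= 6
```

```bash
python3 -m crank '-.872 0 -.39 0 .122 0 .3; -.872 0 -.39 0 .122 0 .3; -.872 0 -.39 0 .122 0 .3; -.872 0 -.39 0 .122 0 .3; -.872 0 -.39 0 .122 0 .3; -.872 0 -.39 0 .122 0 .3; -.872 0 -.39 0 .122 0 .3; -.872 0 -.39 0 .122 0 .3'
python3 -c "
from h import *
go([.43,.18,.18],[-90,0,-145])"
```

```text
clock: 40.8
tcp_pos: [0.4672, -0.0876, 0.1882]
tool_rot: [-90.1, -0.2, -117.9]
ft_force: [1.0, -0.3, -0.1]
width: 0.501
go [-7.302e-01  2.510e-02 -5.272e-01  2.000e-04  1.504e-01  1.500e-03] rows>= 6
```

```bash
python3 -m crank '-.73 .025 -.527 0 .15 .001 .3; -.73 .025 -.527 0 .15 .001 .3; -.73 .025 -.527 0 .15 .001 .3; -.73 .025 -.527 0 .15 .001 .3; -.73 .025 -.527 0 .15 .001 .3; -.73 .025 -.527 0 .15 .001 .3; -.73 .025 -.527 0 .15 .001 .3; -.73 .025 -.527 0 .15 .001 .3'
python3 -c "
from h import *
go([.4412,.3243,.1],[-90,0,-155.7])"
```

```text
clock: 41.6
tcp_pos: [0.4316, 0.179, 0.1804]
tool_rot: [-90.0, -0.1, -145.0]
ft_force: [0.6, 0.3, -1.6]
width: 0.502
go [-3.047e-01  2.672e-01 -3.783e-01 -3.000e-04  5.960e-02  5.000e-04] rows>= 4
```

```bash
python3 -m crank '-.305 0 -.378 0 .06 0 .3; -.305 0.02 -.378 0 .06 0 .3; -.305 .05 -.378 0 .06 0 .3; -.305 .1 -.378 0 .06 0 .3; -.305 .2 -.378 0 .06 0 .3; -.305 .267 -.378 0 .06 0 .3; -.305 .267 -.378 0 .06 0 .3; -.305 .267 -.378 0 .06 0 .3'
python3 -c "
from h import *
go([.4412,.3243,.042],[-90,0,-155.7])"
```

```text
clock: 42.4
tcp_pos: [0.442, 0.3231, 0.1005]
tool_rot: [-89.9, -0.1, -155.9]
ft_force: [0.1, 0.1, -0.5]
width: 0.503
go [ 0.0005  0.195  -0.005  -0.0003 -0.0014  0.0004] rows>= 2
```

```bash
python3 -m crank '0 .1 -.005 0 0 0 .3; 0 .16 -.005 0 0 0 .3; 0 .18 -.005 0 0 0 .3; 0 .198 -.005 0 0 0 .3; 0 .198 -.005 0 0 0 .3; 0 .198 -.005 0 0 0 .3'
```

```text
clock: 43.0
tcp_pos: [0.4414, 0.326, 0.0424]
tool_rot: [-90.0, 0.1, -155.8]
ft_force: [-0.5, -0.2, -0.9]
width: 0.5
```

```bash
python3 -m crank '0 .01 0 0 0 0 .3; 0 .01 0 0 0 0 .3; 0 .01 0 0 0 0 .3; 0 .01 0 0 0 0 0; 0 .01 0 0 0 0 -.25; 0 .01 0 0 0 0 -.25; 0 -.1 0 0 0 0 -.25; 0 -.25 0 0 0 0 -.25; 0 -.4 0 0 0 0 -.25; 0 -.5 0 0 0 0 -.25'
python3 -m crank '.8 -.5 0 0 0 0 -.25; .8 -.5 0 0 0 0 -.25; .8 -.5 0 0 0 0 -.25; .8 -.5 0 0 0 0 -.25; .8 -.5 0 0 0 0 -.25; .8 -.5 0 0 0 0 -.25; .8 -.5 0 0 0 0 -.25'
python3 - <<'E'
from h import *
S=env.capture('scene'); T=env.capture('top')
u=np.array([.911,.412]);v=np.array([-.412,.911])
for n,im in(('top',T),('scene',S)):
    for c in woods(im):
        r=rect(n,c,.030)
        if r[1]<130: print(n,r[0].round(4),np.round(r[1:],1),'in tray',(r[0]-[.5147,.317])@np.c_[u,v])
cv2.imwrite('pics/e1.png',cv2.convertScaleAbs(S[120:480,60:640],alpha=1.6))
cv2.imwrite('pics/e2.png',cv2.convertScaleAbs(T,alpha=1.6))
E
```

```text
clock: 44.0
tcp_pos: [0.4408, 0.3262, 0.1939]
tool_rot: [-90.0, 0.1, -155.8]
ft_force: [0.1, 0.7, -1.0]
width: 0.625
clock: 44.7
tcp_pos: [0.2204, 0.2275, 0.3439]
tool_rot: [-90.0, 0.4, -155.8]
ft_force: [0.6, 0.2, -0.7]
width: 0.627
top [0.2945 0.2439] [79.9 79.2 47.3] in tray [-0.23074752  0.02417764]
top [0.4435 0.3245] [109.   43.3  24.5] in tray [-0.06179962  0.03620289]
top [0.4754 0.2584] [109.5  43.1  24.4] in tray [-0.05991018 -0.0371782 ]
top [0.5584 0.3757] [108.8  43.1  24.6] in tray [0.06400811 0.03542478]
top [0.5885 0.3088] [108.7  43.4  24.5] in tray [ 0.06386606 -0.03791831]
scene [0.5578 0.3763] [110.4  43.3  24.8] in tray [0.0636613  0.03624578]
scene [0.5873 0.3088] [110.1  42.8  24.3] in tray [ 0.06276215 -0.03737305]
scene [0.4774 0.2595] [108.1  42.5  24.2] in tray [-0.05765378 -0.03704766]
scene [0.4449 0.3262] [108.5  43.   24.4] in tray [-0.05974976  0.03717004]
scene [0.301  0.2483] [79.9 78.  15.8] in tray [-0.22299132  0.02543531]
```

View pics/e1.png

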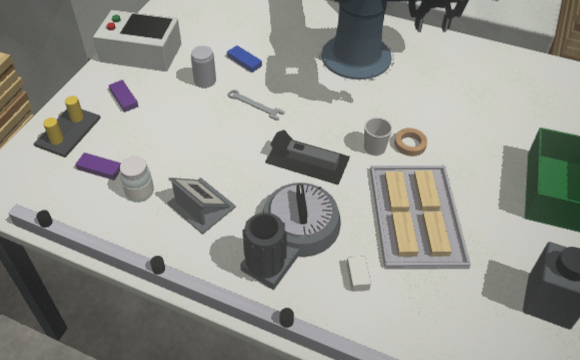

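View pics/e2.png

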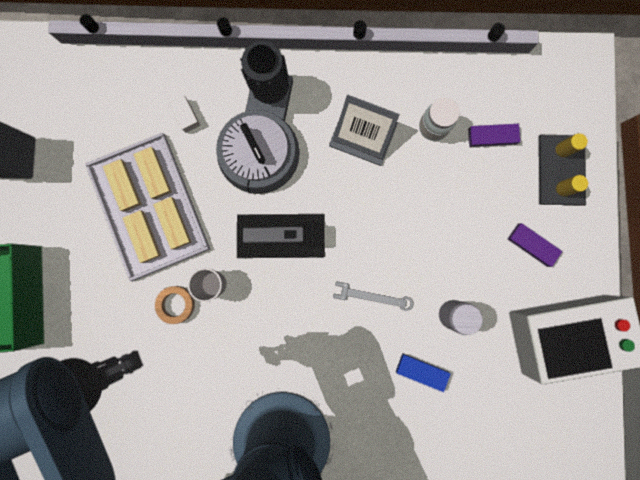

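All four blanks lie flat in the tray, at top-view (121,184), (152,170), (141,237) and (172,222). The scanner is on its pad at (280,235), the ring is at 40°, and the bystanders are where they were. I hand the job in.

```bash
python3 -c "
from bench import env
s=env.state();print(s['clock'],s['joint_velocities'].round(2));print(env.sign_off())"
```

```text
44.8 [-0.31  3.24  0.17  0.15 -0.19 -0.02]
the job is handed in; nothing more can be done
None
```

I carried out every step and handed the job in at 44.8 s. The sign-off gives no verdict, so the results below come from my own camera and force checks.

- **Scanner:** I held it level about 10 cm from the label for about 2.1 s. From the measured pose the beam passed within about 5 mm of the label centre. That is calculated only, because nothing reports an actual read. It is back upright in the middle of its pad, released.
- **Ring:** I turned it back until the wrist torque jumped to about 1.3 N m, with the zero mark at the index line. I then brought it up, and the dial shows the 40 mark at the index. My pixel angles give 39 to 41.5 degrees, against a tolerance of 3 degrees.
- **Blanks:** There were four. All lie flat in the tray in separate slots, within 7 mm of the nominal positions in both views, and I saw no sign that any had been knocked aside.
- **Other things on the bench:** In the last pictures the bystanders stand where they started, and the arm was clear of everything at hand-in.

**Disagreements:**
- The scene camera sometimes drew the last blank too large (about 120 x 50 mm), probably from shadow. Its corners in an enlarged crop matched within 4 mm, and the grasp held.
- At sign-off one joint was still settling at about 3 degrees per second.

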